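# Empty the scoop tray and load it with finished stone slabs

### The job

First tip the offcuts out of the scoop tray into the grey scrap bin and set the empty tray back down flat on the bench. Then take the finished stone slabs out of the sanding board: one by one, push each along its groove until its end sticks well out over the board's front edge (towards the robot), pinch it there, and lay it in the tray, all the slabs in one flat stack lengthwise between the tray's side walls. Leave the other things on the bench where they are.

Things in the scene. Friction and masses are not known exactly. Their poses are not given: they have to be found in the camera images.
- board: Fixed wooden sanding board, 190 (x) x 206 (y) x 50 mm high; four strips 10 mm wide, 12 mm high run along x on top, full length, at y = -93, -31, 31, 93 mm. Between them three grooves 52 mm wide, centred at y = -62, 0, 62 mm, floor 50 mm above the bench, open at both ends. Origin: centre of the underside. -x points roughly to the robot; the front edge is at x = -95 mm.
- tray: Loose aluminium scoop tray, 160 (x) x 114 (y) mm, 0.3 to 0.45 kg. Floor 5 mm; walls 5 mm thick, 40 mm high: at the back (+x) and along both sides over the rear 100 mm (x = -20 to 80 mm; 104 mm between them). The front -x end is flat and open, and starts pointing roughly to the robot. Tilted 60 degrees, open end down, it sheds the offcuts. Origin: centre of the underside.
- tray_handle (a point): Centre of the tray's black handle bar, over its back wall at x = 77.5, y = 0, z = 80 mm of the tray: 12 mm thick (x), 82 mm long (y), 22 mm high (z), with free space under it between two thin posts at y = -37 and 37 mm.
- bin: Fixed grey open scrap bin, outside 180 mm (x) x 220 mm (y) x 100 mm high, walls 6 mm. Origin: centre of the underside.
- slab0: One of two or three pale polished marble slabs, 130 mm (x) x 48 mm (y) x 12 mm thick, about 0.2 kg, lying in a groove of the sanding board, its x along the groove, both ends inside the board's ends (24 mm or more of clear groove behind it, at +x); it slides freely. Origin: centre of the underside. None from the start if absent.
- slab1: One of two or three pale polished marble slabs, 130 mm (x) x 48 mm (y) x 12 mm thick, about 0.2 kg, lying in a groove of the sanding board, its x along the groove, both ends inside the board's ends (24 mm or more of clear groove behind it, at +x); it slides freely. Origin: centre of the underside. None from the start if absent.
- slab2: One of two or three pale polished marble slabs, 130 mm (x) x 48 mm (y) x 12 mm thick, about 0.2 kg, lying in a groove of the sanding board, its x along the groove, both ends inside the board's ends (24 mm or more of clear groove behind it, at +x); it slides freely. Origin: centre of the underside. None from the start if absent.
- chunk0: One of three to five stone offcuts lying in the tray: a rough grey-beige lump 32 to 36 mm across and 24 to 26 mm high, 45 g. Origin: centre of the underside as first placed. None from the start if absent.
- chunk1: One of three to five stone offcuts lying in the tray: a rough grey-beige lump 32 to 36 mm across and 24 to 26 mm high, 45 g. Origin: centre of the underside as first placed. None from the start if absent.
- chunk2: One of three to five stone offcuts lying in the tray: a rough grey-beige lump 32 to 36 mm across and 24 to 26 mm high, 45 g. Origin: centre of the underside as first placed. None from the start if absent.
- chunk3: One of three to five stone offcuts lying in the tray: a rough grey-beige lump 32 to 36 mm across and 24 to 26 mm high, 45 g. Origin: centre of the underside as first placed. None from the start if absent.
- chunk4: One of three to five stone offcuts lying in the tray: a rough grey-beige lump 32 to 36 mm across and 24 to 26 mm high, 45 g. Origin: centre of the underside as first placed. None from the start if absent.
- mallet: Bystander: wooden-handled hammer at the far side. Leave it where it is.
- rubbing_block: Bystander: terracotta-coloured rubbing block, 110 x 60 x 35 mm, near the robot. Leave it where it is.
- water_bottle: Bystander: clear water bottle, 64 mm across, 170 mm tall. Leave it where it is.
- disc: Bystander: black rubber backing disc, 100 mm across, 16 mm high. Leave it where it is.
- chisel: Bystander: chisel with a handle, lying to the right. Leave it where it is.
Mind the look-alikes: they are no part of the job. There is more than one size of the tray; the job needs the larger.

How it is judged:
On the way, in this order (a step that is already met when the one before it is completed fails the run):
1. the tray is tipped by more than 35 degrees close over the bin (angle between tray's own z axis and vertical above 0.61 rad and horizontal distance between tray and bin below 0.2 m), for 0.2 s.
2. all the offcuts are in the bin and the empty tray stands flat on the bench (x of chunk0 in the frame of bin between -0.09 and 0.09 m and y of chunk0 in the frame of bin between -0.11 and 0.11 m and height (world z) of each of chunk0, chunk1, chunk2, chunk3, chunk4 below 0.09 m and x of chunk1 in the frame of bin between -0.09 and 0.09 m and y of chunk1 in the frame of bin between -0.11 and 0.11 m and x of chunk2 in the frame of bin between -0.09 and 0.09 m and y of chunk2 in the frame of bin between -0.11 and 0.11 m and x of chunk3 in the frame of bin between -0.09 and 0.09 m and y of chunk3 in the frame of bin between -0.11 and 0.11 m and x of chunk4 in the frame of bin between -0.09 and 0.09 m and y of chunk4 in the frame of bin between -0.11 and 0.11 m and height (world z) of tray below 0.008 m and angle between tray's own z axis and vertical below 0.08 rad and linear speed of tray below 0.03 m/s), for 0.2 s.
3. a slab lies on the board with its front end 25 to 70 mm out over the front edge (((x of slab0 in the frame of board between -0.1 and -0.055 m and z of slab0 in the frame of board between 0.046 and 0.056 m and angle between slab0's own z axis and vertical below 0.08 rad) or (x of slab1 in the frame of board between -0.1 and -0.055 m and z of slab1 in the frame of board between 0.046 and 0.056 m and angle between slab1's own z axis and vertical below 0.08 rad) or (x of slab2 in the frame of board between -0.1 and -0.055 m and z of slab2 in the frame of board between 0.046 and 0.056 m and angle between slab2's own z axis and vertical below 0.08 rad))), for 0.2 s.
At the end, for the whole second after the job is handed in: All offcuts are in the bin; the tray stands flat on the bench (8 mm, 0.08 rad); every slab lies flat (0.15 rad) in it, underside under 37 mm above the tray's, lengthwise (0.35 rad), its centre -35 to +20 mm along the tray's x and within 32 mm along y; all at rest (all of step 2 and x of slab0 in the frame of tray between -0.035 and 0.02 m and y of slab0 in the frame of tray between -0.032 and 0.032 m and z of each of slab0, slab1, slab2 in the frame of tray below 0.037 m and angle between each of slab0, slab1, slab2's own z axis and vertical below 0.15 rad and angle between the x axis of each of slab0, slab1, slab2 and the x axis of tray, either way round below 0.35 rad and linear speed of each of slab0, slab1, slab2 below 0.03 m/s and x of slab1 in the frame of tray between -0.035 and 0.02 m and y of slab1 in the frame of tray between -0.032 and 0.032 m and x of slab2 in the frame of tray between -0.035 and 0.02 m and y of slab2 in the frame of tray between -0.032 and 0.032 m); the robot touches nothing.
It fails at once if the mallet is moved more than 30 mm (distance of mallet from where it was at the start of the episode above 0.03 m).
It fails at once if the rubbing block is moved more than 30 mm (distance of rubbing_block from where it was at the start of the episode above 0.03 m).
It fails at once if the water bottle is moved more than 30 mm (distance of water_bottle from where it was at the start of the episode above 0.03 m).
It fails at once if the disc is moved more than 30 mm (distance of disc from where it was at the start of the episode above 0.03 m).
It fails at once if the chisel is moved more than 30 mm (distance of chisel from where it was at the start of the episode above 0.03 m).
Of slab0, slab1, slab2 only 2 to 3 are there at a start; the rules pass over those that are not, and their reading is None.
Of chunk0, chunk1, chunk2, chunk3, chunk4 only 3 to 5 are there at a start; the rules pass over those that are not, and their reading is None.
At some moment in a run one of tray may be knocked a few centimetres aside while the robot is not near it.
It also fails if it takes over 210 s, if anything falls off the work surface, if the arm or the gripper's body presses on something with over 40 N, if the wrist force passes 120 N, or if a joint passes its speed limit or range.

### The arm

A 7-joint arm with a two-finger parallel gripper is mounted at the origin on the work surface. World frame = base frame: x ahead of the robot, y to its left, z up, the work surface at z = 0. Lengths are in m, angles in rad, forces in N, time in s.
With the tool pointing down it reaches from about 0.425 to 0.925 m from the base axis. Payload 6.8 kg.
Tool frame: the origin (TCP) lies at the very end of the fingers, on their centre line; the grasp point (between the pads) lies r.hold_point_z behind it (r.hold_point_z is the distance from the TCP to the grasp point, in m); z points along the fingers, y is the line along which they close (so a half turn about z gives the same grasp; the last joint's range is limited). The gripper opens to 85 mm and grips with 20 to 120 N. Pads are 22 mm wide; open, the fingers measure 114 mm over their backs; the gripper's body (76 mm by 85 mm) begins 54 mm behind the grasp point. The pads swing forward as they close: fully open they stand 13 mm farther back than shut.
Start: joints at [0.995, 0.477, 0.022, 1.555, -0.011, 1.109, -0.083], TCP at [0.304, -0.602, 0.231] pointing down, gripper open.
Joint ranges: [-2.96, 2.96], [-0.34, 2.1], [-1.41, 1.46], [0.24, 2.44], [-1.37, 4.51], [0.17, 1.92], [-2.96, 2.96]. Speed limits (rad/s): [2.39, 2.39, 3.14, 3.14, 3.14, 3.14, 3.14].

### API

Orientations are given as a unit quaternion [x, y, z, w].
In Python, from workcell import r gives the robot as it stands.
- The arm moves only by the tool play_rows, never from a script. Its argument "series" is a list that holds one entry, the list of rows, each a list of 5 numbers: the shift along the tool's x, y, z in units of 0.08 m (1.0 is 0.08 m), then the turn about the tool's z in units of 90 degrees (1.0 is 90 degrees), then the opening, from 0 (shut) to 1 (fully open). In form: [[[dx, dy, dz, yaw, jaw], ...]]. A call has 1 to 20 rows; each row is the pose to reach, as a shift and turn from the pose commanded when the call began, along the tool's axes at that moment; what a row does not reach only later rows make up. A row lasts 1/12 s, in which the tool goes at most 41.7 mm and 7.16 degrees, less where a joint would pass 70% of its speed; a pose out of reach is approached as far as the arm can. A call with a number of a shift or a turn outside -1 to 1 is refused whole. A call with a gripper value outside its range is refused whole. The fingers move at their own pace and stop on an object; "squeeze" is the grip in N (left out, the last holds). Time passes only in rows, so rows that repeat a pose let the fingers close. It gives the time, the measured TCP pose, the force, the opening and the grip force at its end, in the units of the state.
- r.state(): the state, without advancing time (a new reading comes with each control period).
- r.read_camera(name): name is "scene" or "top"; returns a dict with "color" (384x512x3 uint8, blue, green, red), "fx", "fy", "cx", "cy" (pixels), "distortion" ([k1, k2, p1, p2, k3] as OpenCV has them; the pictures are not rectified), "world_from_camera" (4x4, takes a point from camera to world coordinates). Camera axes: x right, y up, looking along -z (the intrinsics and any distortion apply to the point x, -y, -z); pixel columns grow to the right and rows downward; lengths in m; the calibration is good to about 2 mm. A picture is of the moment at which its call begins. There is no depth.
- r.hand_in(): hands the job in; it is judged then, once.
The state is a dict: "time_s": time; "q": joint angles; "qvel": joint speeds; "joint_efforts": joint torques, N m; "tool_pos": TCP position; "tool_rot": TCP orientation; "force": force on the tool from outside, world axes, zero at the start; "wrist_torque": the same for the moment, N m; "finger_gap": opening from 0.0 (shut) to 1.0 (fully open); "gripper_force": force on a finger pad.
Only numpy, scipy, OpenCV 4.12 (cv2) and the standard library are available. Lean on these libraries where they do the work, as an engineer would, in place of code of your own. Each camera call takes 0.05 s, during which the arm holds its last target. There are 200 camera calls.

## Working session

There is one attempt and no reset: what is moved stays moved. The work goes in short steps, Python scripts to look and compute and a tool call to move; the robot and the scene stay as the last step left them, time stands still between calls to the robot, and variables do not carry over. Pictures are saved under pics/ and viewed, at most 14 in all, crops included, and the job is handed in when it is done.

Besides the shell and the picture viewer there is one more tool, called after "Call:" as a command line: name --argument value ..., lists and objects as JSON in quotes. play_rows: Moves the arm, as the interface text tells. Shifts and turns lie within -1 to 1; 1 stands for 0.08 m of shift or 90 degrees of turn. Its arguments: {"type":"object","properties":{"series":{"type":"array"},"squeeze":{"type":"number"}},"required":["series"]}

```bash
ls; mkdir -p pics; python3 - <<'E'
from workcell import r
import cv2
s=r.state(); print({k:s[k] for k in('time_s','tool_pos','tool_rot','force','finger_gap')}, r.hold_point_z)
for n in('top','scene'):
    c=r.read_camera(n); cv2.imwrite(f'pics/{n}0.png',c['color']); print(n,c['fx'],c['fy'],c['cx'],c['cy'],c['distortion'],c['world_from_camera'])
E
```

```text
pics
{'time_s': 0.0, 'tool_pos': array([ 0.30408123, -0.60195687,  0.2303265 ]), 'tool_rot': array([ 9.72767533e-01,  2.31781090e-01, -2.91834451e-04, -8.76315441e-04]), 'force': array([ 0.08995643,  0.49549508, -0.40115466]), 'finger_gap': 1.000662785954556} 0.0187
top 374.07817358298155 374.07817358298155 252.14815821610668 193.62918643075946 [0.0355112 0.        0.        0.        0.       ] [[-0.0231872   0.98991874 -0.13972557  0.3664578 ]
 [-0.99959834 -0.02067857  0.01937933 -0.03688422]
 [ 0.01629464  0.1401188   0.99000061  1.22989861]
 [ 0.          0.          0.          1.        ]]
scene 400.5656724071374 400.5656724071374 255.45729457860827 188.6057256734953 [-0.04991086  0.          0.          0.          0.        ] [[ 0.22875118 -0.68564154  0.69106336  1.36785574]
 [ 0.97347055  0.16496851 -0.15855749 -0.24804741]
 [-0.00529009  0.70900004  0.70518859  0.92012026]
 [ 0.          0.          0.          1.        ]]
```

View pics/top0.png

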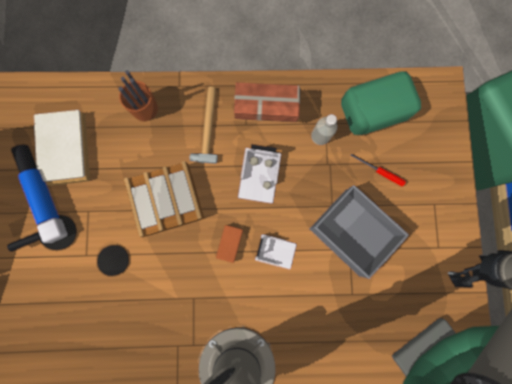

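View pics/scene0.png

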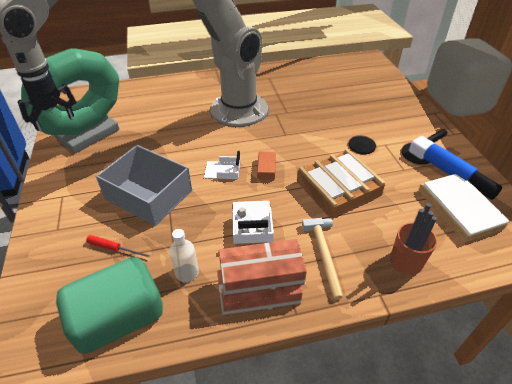

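The top image shows the board at (163,200) with three slabs. There are two tray candidates: (260,175) and (275,251). The one at (260,175) looks larger and holds the offcuts; the one at (275,251) looks smaller. The bin is at (360,232). I'll confirm with enlarged crops.

```bash
cat > h.py <<'E'
import numpy as np, cv2
from workcell import r
from scipy.spatial.transform import Rotation as R
from scipy.optimize import least_squares
F=np.diag([1,-1,-1.])
def K(c): return np.array([[c['fx'],0,c['cx']],[0,c['fy'],c['cy']],[0,0,1]])
def proj(c,P):
    T=np.array(c['world_from_camera']); p=(np.atleast_2d(P)-T[:3,3])@T[:3,:3]@F
    return cv2.projectPoints(p.reshape(-1,1,3),np.zeros(3),np.zeros(3),K(c),np.array(c['distortion']))[0][:,0]
def ray(c,uv,z):
    T=np.array(c['world_from_camera']); n=cv2.undistortPoints(np.array(uv,float).reshape(-1,1,2),K(c),np.array(c['distortion']))[:,0]
    d=np.c_[n,np.ones(len(n))]@F@T[:3,:3].T
    return T[:3,3]+d*((z-T[2,3])/d[:,2])[:,None]
def crop(c,x,y,w,h,s): return cv2.resize(c['color'][y:y+h,x:x+w],None,fx=s,fy=s,interpolation=cv2.INTER_CUBIC)
def body(p,pts): # pose x,y,yaw ; pts local
    a=p[2]; M=np.array([[np.cos(a),-np.sin(a),0],[np.sin(a),np.cos(a),0],[0,0,1]])
    return np.array(pts)@M.T+np.array([p[0],p[1],0])
def fit(obs,p0): # obs: list (cam, local pts, pixels)
    f=lambda p:np.concatenate([(proj(c,body(p,l))-np.array(u)).ravel() for c,l,u in obs])
    s=least_squares(f,p0,loss='soft_l1'); return s.x,np.sqrt(np.mean(f(s.x)**2))
E
python3 - <<'E'
from h import *
c=r.read_camera('top')
a=crop(c,215,125,100,75,4); b=crop(c,225,215,100,75,4); d=crop(c,115,150,100,75,4); e=crop(c,310,180,100,100,3)
e=cv2.resize(e,(400,300))
cv2.imwrite('pics/m1.png',np.vstack([np.hstack([a,b]),np.hstack([d,e])]))
E
```

```text
(no output)
```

View pics/m1.png

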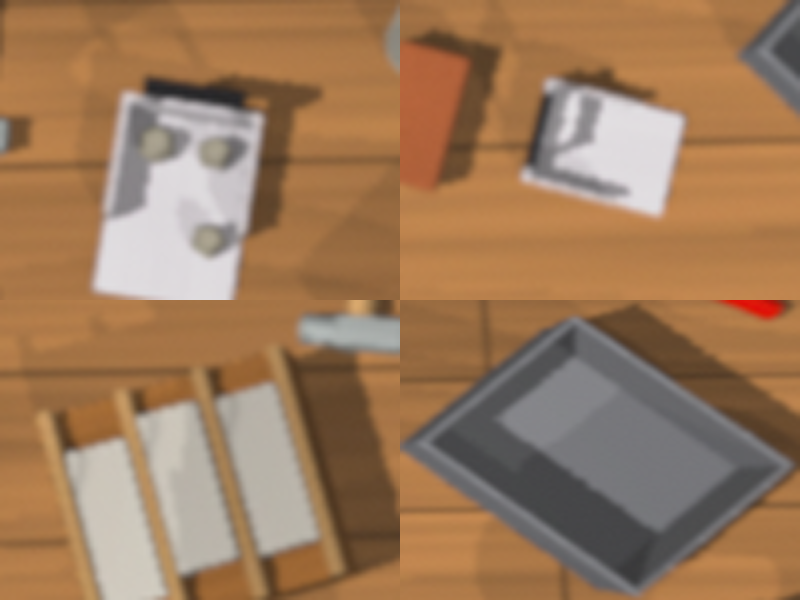

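The crop confirms it: the tray at (260,175) is clearly larger and holds three offcuts, so it is the one meant. The tray at (275,251) is the small look-alike. All three grooves hold a slab. Next I fit poses.

```bash
cat > p0.py <<'E'
from h import *
c=r.read_camera('top')
def px(x0,y0,sx,sy,l): return [(x0+u/sx-.5+.5/sx,y0+v/sy-.5+.5/sy) for u,v in l]
t=px(215,125,4,4,[(94,290),(233,302),(122,92),(265,112)])
tl=[(-.08,.057,.005),(-.08,-.057,.005),(.08,.057,.04),(.08,-.057,.04)]
T,e=fit([(c,tl,t)],[.5,-.05,-.1]); print('tray',T,e, 'handle',body(T,[(.0775,0,.08)]))
b=px(115,150,4,4,[(48,112),(125,91),(203,68),(279,46),(335,274)])
bl=[(.095,.093,.062),(.095,.031,.062),(.095,-.031,.062),(.095,-.093,.062),(-.095,-.093,.062)]
B,e=fit([(c,bl,b)],[.45,.2,.2]); print('board',B,e)
n=px(310,180,4,3,[(2,147),(176,17),(397,165),(240,293)])
for y0 in(.8,-.7):
    s=[(.09,.11,.1),(.09,-.11,.1),(-.09,-.11,.1),(-.09,.11,.1)]
    for k in range(4):
        N,e=fit([(c,[s[(i+k)%4] for i in range(4)],n)],[.35,-.3,y0]); 
        if e<4: print('bin',N,e)
sl=px(115,150,4,4,[(66,155),(124,137),(140,115),(192,101),(218,97),(272,82),(182,277),(240,260),(262,257),(318,240)])
w=ray(c,sl,.062); a=B[2]; print(((w[:,:2]-B[:2])@np.array([[np.cos(a),-np.sin(a)],[np.sin(a),np.cos(a)]])).round(4))
# others
for nm,u in dict(block=(230,243),small=(275,251),bottle=(325,129),hammerhead=(204,158),disc=(113,260)).items(): print(nm,ray(c,[u],.03)[0].round(3))
E
python3 p0.py
```

```text
tray [ 0.59922364 -0.08510479 -0.16303215] 0.6908344487722498 handle [[ 0.67569596 -0.09768389  0.08      ]]
board [0.52364165 0.21965912 0.26037369] 0.5305957643647428
bin [ 0.40462332 -0.38436188  2.36758157] 1.5328792951026222
bin [ 0.40462332 -0.38436188 -0.77401109] 1.532879297240552
bin [ 0.40462332 -0.38436188 -0.77401109] 1.5328793106612433
[[ 0.0566  0.0875]
 [ 0.0581  0.0409]
 [ 0.0717  0.0247]
 [ 0.0713 -0.0171]
 [ 0.0688 -0.0375]
 [ 0.0688 -0.0814]
 [-0.0612  0.0247]
 [-0.0609 -0.0216]
 [-0.0634 -0.0385]
 [-0.0627 -0.0837]]
block [0.379 0.014 0.03 ]
small [ 0.351 -0.129  0.03 ]
bottle [ 0.748 -0.308  0.03 ]
hammerhead [0.657 0.095 0.03 ]
disc [0.336 0.379 0.03 ]
```

```bash
cat >> h.py <<'E'
def plan(x,y,z,head=None):
    "shifts in tool units from the present pose; head: wanted heading of tool x (rad, mod pi)"
    s=r.state(); M=R.from_quat(s['tool_rot']).as_matrix(); h=np.arctan2(M[1,0],M[0,0])
    d=M.T@(np.array([x,y,z])-s['tool_pos'])/.08
    t=0 if head is None else -((head-h+np.pi/2)%np.pi-np.pi/2)/(np.pi/2)
    print('t',round(s['time_s'],2),'pos',np.round(s['tool_pos'],4),'head',round(h,4),'shift',d.round(3),'turn',round(t,3),'F',np.round(s['force'],1),'gap',round(s['finger_gap'],3),'q',np.round(s['q'],2))
def head(t0,t1): pass
E
sed -i '/^def head/d' h.py
python3 - <<'E'
from h import *
c=r.read_camera('top'); T=np.array([.5992,-.0851,-.163]); a=T[2]
px=[(215+u/4-.4,125+v/4-.4) for u,v in[(155,142),(215,150),(208,238)]]
w=ray(c,px,.025); print(((w[:,:2]-T[:2])@np.array([[np.cos(a),-np.sin(a)],[np.sin(a),np.cos(a)]])).round(3))
p=body(T,[(.015,.0545,0)])[0]; print(p); plan(p[0],p[1],.12,-.163)
E
```

```text
[[ 0.045  0.026]
 [ 0.046 -0.024]
 [-0.028 -0.028]]
[ 0.62284539 -0.03375659  0.        ]
t 0.25 pos [ 0.3042 -0.6022  0.2309] head 0.4678 shift [ 6.759 -4.546  1.389] turn 0.402 F [-0.2  0.4  0.2] gap 1.001 q [ 0.99  0.48  0.02  1.56 -0.01  1.11 -0.08]
```

Call:
play_rows --series '[[[0.96, -0.65, 0, 0.402, 0.5], [0.96, -0.65, 0, 0.402, 0.5], [0.96, -0.65, 0, 0.402, 0.5], [0.96, -0.65, 0, 0.402, 0.5], [0.96, -0.65, 0, 0.402, 0.5], [0.96, -0.65, 0, 0.402, 0.5]]]'

```text
time_s: 0.75
tool_pos: [0.3498, -0.521, 0.2313]
tool_rot: [0.997, -0.084, -0.0, -0.0]
force: [-0.1, -0.4, 0.6]
finger_gap: 0.5
gripper_force: 0.0
```

Call:
play_rows --series '[[[0.32, -0.95, 0, 0, 0.4], [0.32, -0.95, 0, 0, 0.4], [0.32, -0.95, 0, 0, 0.4]]]'

```text
time_s: 1.0
tool_pos: [0.3924, -0.4433, 0.231]
tool_rot: [0.997, -0.075, 0.001, -0.002]
force: [1.7, 0.5, -0.8]
finger_gap: 0.4
gripper_force: 0.0
```

Call:
play_rows --series '[[[0.32, -0.95, 0, 0, 0.4], [0.32, -0.95, 0, 0, 0.4], [0.32, -0.95, 0, 0, 0.4]]]'

```text
time_s: 1.25
tool_pos: [0.4297, -0.3722, 0.2312]
tool_rot: [0.997, -0.075, 0.001, -0.002]
force: [0.6, 1.4, 0.5]
finger_gap: 0.401
gripper_force: 0.0
```

Call:
play_rows --series '[[[0.32, -0.95, 0, 0, 0.4], [0.32, -0.95, 0, 0, 0.4], [0.32, -0.95, 0, 0, 0.4]]]'

```text
time_s: 1.5
tool_pos: [0.467, -0.3012, 0.2313]
tool_rot: [0.997, -0.075, 0.001, -0.002]
force: [0.5, 1.4, -0.9]
finger_gap: 0.4
gripper_force: 0.0
```

Call:
play_rows --series '[[[0.32, -0.95, 0, 0, 0.4], [0.32, -0.95, 0, 0, 0.4], [0.32, -0.95, 0, 0, 0.4]]]'

```text
time_s: 1.75
tool_pos: [0.5043, -0.2301, 0.2314]
tool_rot: [0.997, -0.075, 0.001, -0.002]
force: [0.2, 1.0, 0.3]
finger_gap: 0.404
gripper_force: 0.0
```

Call:
play_rows --series '[[[0.32, -0.95, 0, 0, 0.4], [0.32, -0.95, 0, 0, 0.4], [0.32, -0.95, 0, 0, 0.4]]]'

```text
time_s: 2.0
tool_pos: [0.5415, -0.159, 0.2315]
tool_rot: [0.997, -0.075, 0.001, -0.002]
force: [0.3, 0.7, -0.3]
finger_gap: 0.403
gripper_force: 0.0
```

Call:
play_rows --series '[[[0.32, -0.95, 0, 0, 0.4], [0.32, -0.95, 0, 0, 0.4], [0.32, -0.95, 0, 0, 0.4], [0.32, -0.95, 0, 0, 0.4]]]'

```text
time_s: 2.33
tool_pos: [0.5763, -0.094, 0.2311]
tool_rot: [0.997, -0.078, 0.0, -0.001]
force: [-0.4, -0.8, 0.1]
finger_gap: 0.4
gripper_force: 0.0
```

```bash
python3 - <<'E'
from h import *
p=body([.5992,-.0851,-.163],[(0,.0545,0)])[0]; plan(p[0],p[1],.12,-.163)
E
```

```text
t 2.33 pos [ 0.5763 -0.094   0.2311] head -0.1554 shift [ 0.271 -0.833  1.39 ] turn 0.005 F [-0.4 -0.8  0.1] gap 0.4 q [ 0.12  0.33 -0.08  1.78  0.03  1.04 -1.7 ]
```

Call:
play_rows --series '[[[0.27, -0.83, 0.3, 0.005, 0.4], [0.27, -0.83, 1, 0.005, 0.4], [0.27, -0.83, 1, 0.005, 0.4], [0.27, -0.83, 1, 0.005, 0.4], [0.27, -0.83, 1, 0.005, 0.4]]]'

```text
time_s: 2.75
tool_pos: [0.6061, -0.0358, 0.1499]
tool_rot: [0.996, -0.085, -0.002, 0.001]
force: [-0.3, 0.5, 0.8]
finger_gap: 0.405
gripper_force: 0.0
```

Call:
play_rows --series '[[[0, 0, 0.39, 0, 0.4], [0, 0, 0.39, 0, 0.4], [0, 0, 0.39, 0, 0.4]]]'

```text
time_s: 3.0
tool_pos: [0.6069, -0.0368, 0.1209]
tool_rot: [0.996, -0.087, -0.001, 0.001]
force: [-0.3, -0.0, 0.2]
finger_gap: 0.404
gripper_force: 0.0
```

```bash
python3 - <<'E'
from h import *
p=body([.5992,-.0851,-.163],[(0,.0545,0)])[0]; plan(p[0],p[1],.015,-.163)
c=r.read_camera('scene'); cv2.imwrite('pics/s1.png',crop(c,200,150,130,100,5))
E
```

```text
t 3.0 pos [ 0.6069 -0.0368  0.1209] head -0.1734 shift [ 0.004 -0.072  1.323] turn -0.007 F [-0.3 -0.   0.2] gap 0.404 q [ 0.03  0.49 -0.09  1.81  0.06  0.84 -1.84]
```

View pics/s1.png

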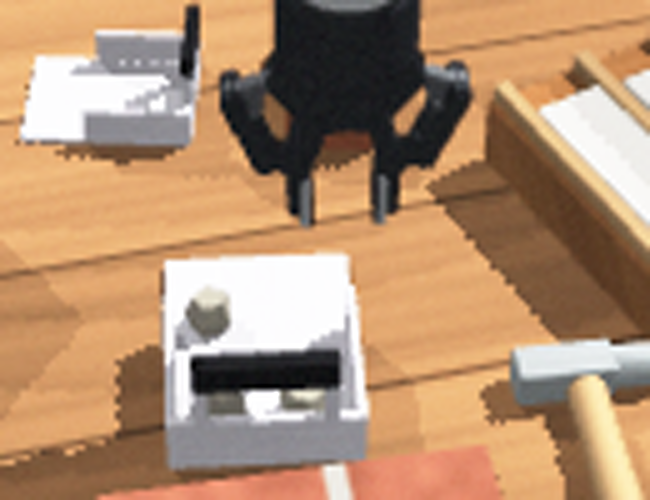

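The gripper hangs over the tray's left wall (crop ~(340,270) vs fingers at (300–380,220), higher up); the way down is clear.

Call:
play_rows --series '[[[0, -0.07, 0.9, -0.007, 0.4], [0, -0.07, 0.9, -0.007, 0.4], [0, -0.07, 0.9, -0.007, 0.4], [0, -0.07, 0.9, -0.007, 0.4]]]'

```text
time_s: 3.38
tool_pos: [0.6083, -0.0296, 0.0489]
tool_rot: [0.997, -0.08, -0.001, 0.0]
force: [0.4, 0.6, 1.2]
finger_gap: 0.401
gripper_force: 0.0
```

Call:
play_rows --series '[[[0, 0, 0.42, 0, 0.4], [0, 0, 0.42, 0, 0.4], [0, 0, 0.42, 0, 0.4], [0, 0, 0.42, 0, 0], [0, 0, 0.42, 0, 0], [0, 0, 0.42, 0, 0], [0, 0, 0.42, 0, 0], [0, 0, 0.42, 0, 0], [0, 0, 0.42, 0, 0], [0, 0, 0.42, 0, 0]]]' --squeeze 60

```text
time_s: 4.22
tool_pos: [0.6099, -0.0293, 0.017]
tool_rot: [0.997, -0.081, 0.002, -0.0]
force: [-2.9, -0.7, 7.3]
finger_gap: 0.044
gripper_force: 59.2
```

```bash
python3 - <<'E'
from h import *
s=r.state(); M=R.from_quat(s['tool_rot']).as_matrix(); h=np.arctan2(M[1,0],M[0,0]); T=np.array([.5992,-.0851,-.163])
q=s['tool_pos']; print(q,h)
# new tray pose: y/yaw from wall, x from image fit
n=np.array([-np.sin(h),np.cos(h)]); u=np.array([np.cos(h),np.sin(h)])
o=q[:2]-.0545*n; o=o+u*(u@(T[:2]-o)); print('tray',o,h)
hb=o+u*.0775; print('handle',hb); plan(hb[0],hb[1],.15,h)
E
```

```text
[ 0.60989399 -0.0293157   0.01699538] -0.16144286247721756
tray [ 0.59956615 -0.08285174] -0.16144286247721756
handle [ 0.67605837 -0.09530928]
t 4.22 pos [ 0.6099 -0.0293  0.017 ] head -0.1614 shift [ 0.954  0.681 -1.66 ] turn -0.0 F [-2.9 -0.7  7.3] gap 0.044 q [ 0.01  0.64 -0.09  1.85  0.09  0.65 -1.86]
```

Call:
play_rows --series '[[[0, 0, 0, 0, 0.3], [0, 0, 0, 0, 0.3], [0, 0, 0, 0, 0.3], [0, 0, -1, 0, 0.4], [0, 0, -1, 0, 0.4], [0, 0, -1, 0, 0.4], [0, 0, -1, 0, 0.4]]]' --squeeze 20

```text
time_s: 4.8
tool_pos: [0.6105, -0.029, 0.0972]
tool_rot: [0.997, -0.08, 0.003, -0.0]
force: [-0.1, 0.2, -0.8]
finger_gap: 0.397
gripper_force: 0.0
```

Call:
play_rows --series '[[[0, 0, -0.65, 0, 1], [0, 0, -0.65, 0, 1], [0.95, 0.68, -0.65, 0, 1], [0.95, 0.68, -0.65, 0, 1], [0.95, 0.68, -0.65, 0, 1], [0.95, 0.68, -0.65, 0, 1], [0.95, 0.68, -0.65, 0, 1], [0.95, 0.68, -0.65, 0, 1]]]'

```text
time_s: 5.47
tool_pos: [0.6736, -0.0933, 0.1454]
tool_rot: [0.997, -0.08, -0.001, -0.0]
force: [0.0, 0.1, -0.5]
finger_gap: 1.001
gripper_force: 0.0
```

```bash
python3 - <<'E'
from h import *
plan(.67606,-.09531,.08,-.1614)
a=r.read_camera('scene'); b=r.read_camera('top')
cv2.imwrite('pics/s2.png',np.hstack([crop(a,215,150,80,100,5),crop(b,220,110,80,100,5)]))
for c in(a,b): print(proj(c,body([.59957,-.08285,-.1614],[(-.08,.057,.005),(-.08,-.057,.005),(.08,.057,.04),(.08,-.057,.04),(.0775,.041,.091),(.0775,-.041,.091)])).round(1))
E
```

```text
t 5.47 pos [ 0.6736 -0.0933  0.1454] head -0.1592 shift [0.036 0.02  0.818] turn 0.001 F [ 0.   0.1 -0.5] gap 1.001 q [ 0.1   0.57 -0.08  1.61  0.05  0.97 -1.72]
[[268.5 199.9]
 [232.3 201.8]
 [274.  232.5]
 [233.4 234.9]
 [268.6 220.3]
 [238.5 222. ]]
[[237.9 196.8]
 [272.2 201.6]
 [244.7 147.3]
 [279.3 152.1]
 [249.6 144.5]
 [275.6 148.1]]
```

View pics/s2.png

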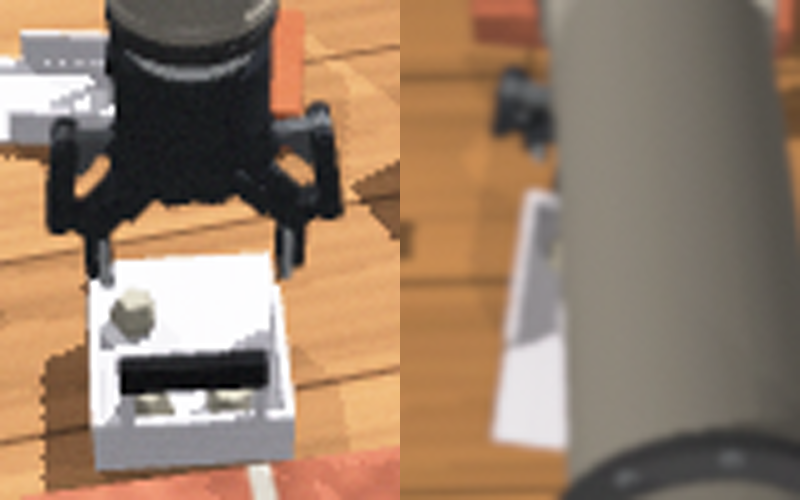

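Call:
play_rows --series '[[[0.035, 0.02, 0.5, 0, 1], [0.035, 0.02, 0.65, 0, 1], [0.035, 0.02, 0.65, 0, 1], [0.035, 0.02, 0.65, 0, 1], [0.035, 0.02, 0.65, 0, 1]]]'

```text
time_s: 5.98
tool_pos: [0.6779, -0.0965, 0.0959]
tool_rot: [0.997, -0.08, 0.001, -0.0]
force: [0.5, 0.1, 0.7]
finger_gap: 0.999
gripper_force: 0.0
```

```bash
python3 - <<'E'
from h import *
plan(.67606,-.09531,.052,-.1614)
E
```

```text
t 5.98 pos [ 0.6779 -0.0965  0.0959] head -0.16 shift [-0.026 -0.011  0.549] turn 0.001 F [0.5 0.1 0.7] gap 0.999 q [ 0.1   0.63 -0.08  1.63  0.06  0.88 -1.73]
```

Call:
play_rows --series '[[[-0.02, -0.01, 0.05, 0, 1], [-0.02, -0.01, 0.1, 0, 1], [-0.02, -0.01, 0.15, 0, 1], [-0.02, -0.01, 0.15, 0, 1], [-0.02, -0.01, 0.15, 0, 1]]]'

```text
time_s: 6.4
tool_pos: [0.6756, -0.0959, 0.0823]
tool_rot: [0.997, -0.08, -0.0, 0.0]
force: [-0.9, -0.3, -0.2]
finger_gap: 1.002
gripper_force: 0.0
```

```bash
python3 - <<'E'
from h import *
plan(.67606,-.09531,.052,-.1614)
E
```

```text
t 6.4 pos [ 0.6756 -0.0959  0.0823] head -0.1606 shift [ 0.005 -0.008  0.379] turn 0.001 F [-0.9 -0.3 -0.2] gap 1.002 q [ 0.1   0.64 -0.08  1.64  0.06  0.86 -1.73]
```

Centred to about 0.6 mm. I go down 10 mm at a time and watch the force.

Call:
play_rows --series '[[[0.005, -0.006, 0.04, 0, 1], [0.005, -0.006, 0.08, 0, 1], [0.005, -0.006, 0.12, 0, 1], [0.005, -0.006, 0.12, 0, 1]]]'

```text
time_s: 6.73
tool_pos: [0.6757, -0.0954, 0.0719]
tool_rot: [0.997, -0.08, -0.001, 0.0]
force: [0.1, -0.2, -0.1]
finger_gap: 1.004
gripper_force: 0.0
```

Call:
play_rows --series '[[[0, 0, 0.05, 0, 1], [0, 0, 0.1, 0, 1], [0, 0, 0.13, 0, 1], [0, 0, 0.13, 0, 1]]]'

```text
time_s: 7.07
tool_pos: [0.6757, -0.0954, 0.0616]
tool_rot: [0.997, -0.08, -0.001, -0.0]
force: [0.3, 0.9, 0.5]
finger_gap: 1.0
gripper_force: 0.0
```

Call:
play_rows --series '[[[0, 0, 0.06, 0, 1], [0, 0, 0.12, 0, 1], [0, 0, 0.12, 0, 1], [0, 0, 0.12, 0, 0.5], [0, 0, 0.12, 0, 0.5], [0, 0, 0.12, 0, 0.5], [0, 0, 0.12, 0, 0.5], [0, 0, 0.12, 0, 0.5], [0, 0, 0.12, 0, 0.5]]]' --squeeze 110

```text
time_s: 7.82
tool_pos: [0.6766, -0.0956, 0.0531]
tool_rot: [0.997, -0.08, 0.0, 0.0]
force: [1.3, -0.4, 0.3]
finger_gap: 0.932
gripper_force: 134.9
```

Call:
play_rows --series '[[[0, 0, -0.2, 0, 0.5], [0, 0, -0.4, 0, 0.5], [0, 0, -0.6, 0, 0.5], [0, 0, -0.8, 0, 0.5], [0, 0, -1, 0, 0.5], [0, 0, -1, 0, 0.5], [0, 0, -1, 0, 0.5]]]'

```text
time_s: 8.4
tool_pos: [0.676, -0.0954, 0.1325]
tool_rot: [0.997, -0.08, 0.0, -0.0]
force: [-0.4, -1.2, -6.4]
finger_gap: 0.935
gripper_force: 136.3
```

```bash
python3 - <<'E'
from h import *
plan(.433,-.412,.30,-.7741)
a=r.read_camera('scene')
cv2.imwrite('pics/s3.png',crop(a,200,110,120,120,5))
E
```

```text
t 8.4 pos [ 0.676  -0.0954  0.1325] head -0.1605 shift [-2.367  4.392 -2.095] turn 0.391 F [-0.4 -1.2 -6.4] gap 0.935 q [ 0.1   0.59 -0.08  1.61  0.05  0.94 -1.73]
```

View pics/s3.png

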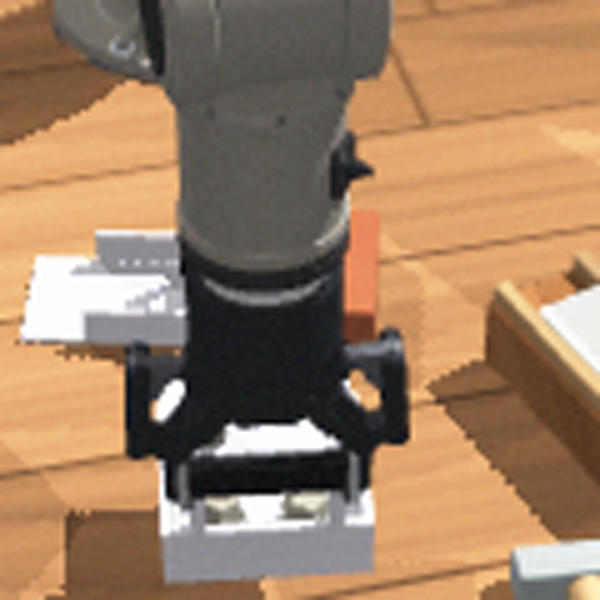

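Call:
play_rows --series '[[[0, 0, -0.15, 0.05, 0.5], [0, 0, -0.3, 0.1, 0.5], [0, 0, -0.5, 0.15, 0.5], [0, 0, -0.7, 0.2, 0.5], [0, 0, -0.9, 0.25, 0.5], [0, 0, -1, 0.3, 0.5], [0, 0, -1, 0.35, 0.5], [0, 0, -1, 0.391, 0.5], [0, 0, -1, 0.391, 0.5], [0, 0, -1, 0.391, 0.5]]]'

```text
time_s: 9.28
tool_pos: [0.6752, -0.0953, 0.2109]
tool_rot: [0.926, -0.377, -0.002, 0.001]
force: [1.1, -0.6, -6.0]
finger_gap: 0.934
gripper_force: 136.2
```

Call:
play_rows --series '[[[0, 0.05, -0.15, 0, 0.5], [0.02, 0.15, -0.4, 0, 0.5], [0.04, 0.3, -0.7, 0, 0.5], [0.06, 0.45, -0.9, 0, 0.5], [0.08, 0.6, -1, 0, 0.5], [0.1, 0.8, -1, 0, 0.5], [0.12, 0.99, -1, 0, 0.5]]]'

```text
time_s: 9.87
tool_pos: [0.6265, -0.16, 0.2926]
tool_rot: [0.926, -0.377, -0.0, 0.0]
force: [-0.1, 0.5, -6.7]
finger_gap: 0.931
gripper_force: 136.6
```

Call:
play_rows --series '[[[0.02, 0.2, 0, 0, 0.5], [0.04, 0.4, 0, 0, 0.5], [0.07, 0.6, 0, 0, 0.5], [0.1, 0.8, 0, 0, 0.5], [0.12, 0.99, 0, 0, 0.5]]]'

```text
time_s: 10.28
tool_pos: [0.5777, -0.2238, 0.2923]
tool_rot: [0.926, -0.378, -0.0, 0.0]
force: [0.1, -0.2, -5.6]
finger_gap: 0.934
gripper_force: 136.5
```

Call:
play_rows --series '[[[0.02, 0.2, 0, 0, 0.5], [0.04, 0.4, 0, 0, 0.5], [0.07, 0.6, 0, 0, 0.5], [0.1, 0.8, 0, 0, 0.5], [0.12, 0.99, 0, 0, 0.5]]]'

```text
time_s: 10.7
tool_pos: [0.5293, -0.2868, 0.2926]
tool_rot: [0.926, -0.378, -0.0, 0.0]
force: [0.1, 0.7, -5.0]
finger_gap: 0.931
gripper_force: 136.5
```

Call:
play_rows --series '[[[0.02, 0.2, 0, 0, 0.5], [0.04, 0.4, 0, 0, 0.5], [0.07, 0.6, 0, 0, 0.5], [0.1, 0.8, 0, 0, 0.5], [0.12, 0.99, 0, 0, 0.5]]]'

```text
time_s: 11.12
tool_pos: [0.4808, -0.3499, 0.2926]
tool_rot: [0.926, -0.378, -0.0, -0.0]
force: [-0.7, 0.2, -6.0]
finger_gap: 0.931
gripper_force: 136.5
```

```bash
python3 - <<'E'
from h import *
plan(.433,-.412,.28,-.7741)
E
```

```text
t 11.12 pos [ 0.4808 -0.3499  0.2926] head -0.7752 shift [0.116 0.972 0.158] turn -0.001 F [-0.7  0.2 -6. ] gap 0.931 q [ 0.38  0.29  0.18  1.69 -0.06  1.16 -1.77]
```

Call:
play_rows --series '[[[0.1, 0.25, 0.03, 0, 0.5], [0.2, 0.45, 0.06, 0, 0.5], [0.3, 0.65, 0.1, 0, 0.5], [0.4, 0.85, 0.16, 0, 0.5], [0.43, 0.97, 0.16, 0, 0.5], [0.43, 0.97, 0.16, 0, 0.5], [0.43, 0.97, 0.16, 0, 0.5]]]'

```text
time_s: 11.7
tool_pos: [0.4519, -0.4282, 0.2801]
tool_rot: [0.926, -0.378, -0.0, -0.0]
force: [-0.2, 1.5, -5.8]
finger_gap: 0.934
gripper_force: 136.3
```

Call:
play_rows --series '[[[0, 0, 0, 0, 0.5], [0, 0, 0, 0, 0.5], [0, 0, 0, 0, 0.5], [0, 0, 0, 0, 0.5]]]' --squeeze 20

```text
time_s: 12.03
tool_pos: [0.453, -0.4274, 0.2803]
tool_rot: [0.926, -0.377, 0.0, -0.0]
force: [-0.7, -0.3, -6.1]
finger_gap: 0.935
gripper_force: 136.3
```

```bash
python3 - <<'E'
from h import *
plan(.451,-.430,.28,-.7741)
a=r.read_camera('scene')
cv2.imwrite('pics/s4.png',crop(a,60,60,160,150,5))
E
```

```text
t 12.03 pos [ 0.453  -0.4274  0.2803] head -0.7732 shift [0.005 0.041 0.003] turn 0.001 F [-0.7 -0.3 -6.1] gap 0.935 q [ 0.5   0.35  0.21  1.64 -0.08  1.16 -1.62]
```

View pics/s4.png

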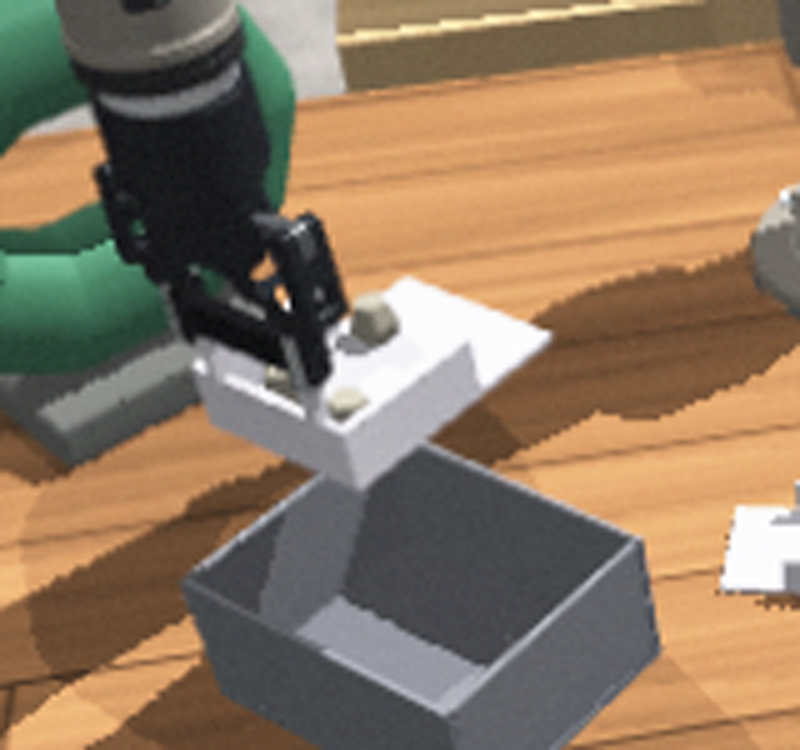

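The tray is held flat over the bin, all three offcuts still in it; the grip force stayed at 136 N. I'll re-command the jaw to get the lighter squeeze.

Call:
play_rows --series '[[[0, 0, 0, 0, 0.85], [0, 0, 0, 0, 0.85], [0, 0, 0, 0, 0.85], [0, 0, 0, 0, 0.85]]]' --squeeze 20

```text
time_s: 12.42
tool_pos: [0.4524, -0.4283, 0.2801]
tool_rot: [0.926, -0.378, 0.0, 0.0]
force: [-0.5, 0.7, -5.5]
finger_gap: 0.931
gripper_force: 136.3
```

Call:
play_rows --series '[[[0, 0, 0, 0, 0.925], [0, 0, 0, 0, 0.925], [0, 0, 0, 0, 0.925]]]'

```text
time_s: 12.67
tool_pos: [0.4524, -0.4283, 0.2801]
tool_rot: [0.926, -0.378, 0.0, 0.0]
force: [-0.2, 0.4, -5.6]
finger_gap: 0.936
gripper_force: 136.3
```

Call:
play_rows --series '[[[0, 0, 0, 0, 0.93], [0, 0, 0, 0, 0.93], [0, 0, 0, 0, 0.93]]]'

```text
time_s: 12.92
tool_pos: [0.4524, -0.4283, 0.2801]
tool_rot: [0.926, -0.378, 0.0, 0.0]
force: [0.7, 0.7, -7.0]
finger_gap: 0.935
gripper_force: 131.0
```

Call:
play_rows --series '[[[0, 0, 0, 0, 0.933], [0, 0, 0, 0, 0.933]]]'

```text
time_s: 13.08
tool_pos: [0.4524, -0.4283, 0.2801]
tool_rot: [0.926, -0.378, 0.0, 0.0]
force: [0.2, -0.3, -5.6]
finger_gap: 0.938
gripper_force: 118.1
```

Call:
play_rows --series '[[[0, 0, 0, 0, 0.935], [0, 0, 0, 0, 0.935]]]'

```text
time_s: 13.25
tool_pos: [0.4524, -0.4283, 0.2801]
tool_rot: [0.926, -0.378, 0.0, 0.0]
force: [1.2, 0.9, -5.7]
finger_gap: 0.939
gripper_force: 109.4
```

Call:
play_rows --series '[[[0, 0, 0, 0, 0.942], [0, 0, 0, 0, 0.942]]]'

```text
time_s: 13.42
tool_pos: [0.4524, -0.4283, 0.2801]
tool_rot: [0.926, -0.378, 0.0, 0.0]
force: [-0.0, 0.6, -5.2]
finger_gap: 0.945
gripper_force: 79.1
```

Call:
play_rows --series '[[[0, 0, 0, 0, 0.946], [0, 0, 0, 0, 0.946], [0, 0, 0, 0, 0.946]]]'

```text
time_s: 13.67
tool_pos: [0.4524, -0.4283, 0.2801]
tool_rot: [0.926, -0.378, 0.0, 0.0]
force: [0.2, 0.2, -5.6]
finger_gap: 0.952
gripper_force: 61.7
```

```bash
python3 - <<'E'
from h import *
print(r.state()['wrist_torque'])
a=r.read_camera('scene')
cv2.imwrite('pics/s5.png',crop(a,60,60,160,150,5))
E
```

```text
[-0.23638417 -0.16588709 -0.01252679]
```

Call:
play_rows --series '[[[0, 0, 0, 0, 0.95], [0, 0, 0, 0, 0.95], [0, 0, 0, 0, 0.95]]]'

```text
time_s: 13.97
tool_pos: [0.4524, -0.4283, 0.2801]
tool_rot: [0.926, -0.378, 0.0, 0.0]
force: [-0.3, 0.2, -4.9]
finger_gap: 0.953
gripper_force: 44.3
```

Call:
play_rows --series '[[[0, 0, 0, 0, 0.953], [0, 0, 0, 0, 0.953], [0, 0, 0, 0, 0.953]]]'

```text
time_s: 14.22
tool_pos: [0.4524, -0.4283, 0.2801]
tool_rot: [0.926, -0.378, -0.0, -0.0]
force: [-0.4, -0.2, -5.1]
finger_gap: 0.952
gripper_force: 31.2
```

```bash
python3 - <<'E'
from h import *
print(r.state()['wrist_torque'])
a=r.read_camera('scene')
cv2.imwrite('pics/s5.png',crop(a,60,60,160,150,5))
E
```

```text
[-0.14540032 -0.23757309  0.01846742]
```

Call:
play_rows --series '[[[0, 0, 0, 0, 0.955], [0, 0, 0, 0, 0.955], [0, 0, 0, 0, 0.955]]]'

```text
time_s: 14.52
tool_pos: [0.4524, -0.4282, 0.28]
tool_rot: [0.926, -0.378, -0.0, -0.0]
force: [-0.2, -0.9, -5.7]
finger_gap: 0.957
gripper_force: 21.2
```

Call:
play_rows --series '[[[0, 0, 0, 0, 0.956], [0, 0, 0, 0, 0.956], [0, 0, 0, 0, 0.956]]]'

```text
time_s: 14.77
tool_pos: [0.4525, -0.4283, 0.2802]
tool_rot: [0.926, -0.378, 0.0, 0.0]
force: [-0.6, 1.7, -5.5]
finger_gap: 0.955
gripper_force: 16.3
```

```bash
python3 - <<'E'
from h import *
print(r.state()['wrist_torque'])
a=r.read_camera('scene')
cv2.imwrite('pics/s5.png',crop(a,60,60,160,150,5))
E
```

```text
[ 0.03360807  0.02547398 -0.04508064]
```

View pics/s5.png

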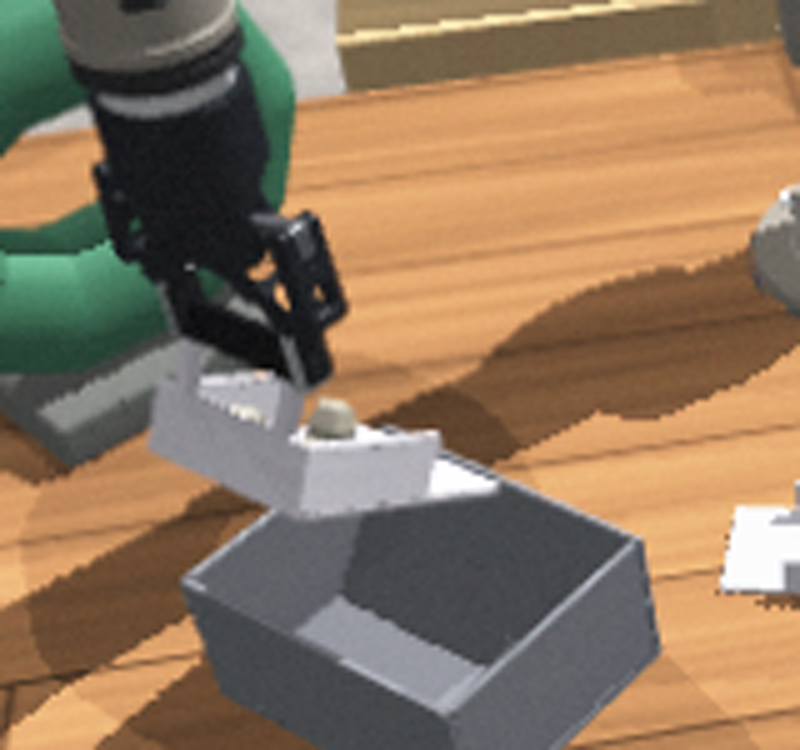

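The tray has swung to its hanging angle (~40°), front edge over the bin (crop 495,490), and the offcuts are still in. I'll lower the front into the bin and lever it steeper against the far inner wall.

Call:
play_rows --series '[[[0, 0, 0.2, 0, 0.953], [0, 0, 0.4, 0, 0.953], [0, 0, 0.6, 0, 0.953], [-0.1, 0, 0.8, 0, 0.953], [-0.25, 0, 1, 0, 0.953], [-0.4, 0, 1, 0, 0.953], [-0.6, 0, 1, 0, 0.953], [-0.8, 0, 1, 0, 0.953]]]'

```text
time_s: 15.48
tool_pos: [0.4066, -0.3834, 0.2]
tool_rot: [0.926, -0.378, 0.0, 0.0]
force: [0.6, -1.0, -4.7]
finger_gap: 0.954
gripper_force: 19.8
```

Call:
play_rows --series '[[[-0.1, 0, 0, 0, 0.953], [-0.2, 0, 0, 0, 0.953], [-0.3, 0, 0, 0, 0.953], [-0.4, 0, 0, 0, 0.953], [-0.5, 0, 0, 0, 0.953], [-0.6, 0, 0, 0, 0.953]]]'

```text
time_s: 15.98
tool_pos: [0.3721, -0.3497, 0.2002]
tool_rot: [0.926, -0.378, 0.0, 0.0]
force: [0.8, -0.4, -5.7]
finger_gap: 0.955
gripper_force: 18.5
```

```bash
python3 - <<'E'
from h import *
plan(.4046-.09*.715,-.3844+.09*.699,.195,-.7741)
print(r.state()['wrist_torque'])
E
```

```text
t 15.98 pos [ 0.3721 -0.3497  0.2002] head -0.7748 shift [-0.531  0.027  0.065] turn -0.0 F [ 0.8 -0.4 -5.7] gap 0.955 q [ 0.47  0.24  0.19  1.99 -0.06  0.92 -1.66]
[-0.30373635 -0.32215629  0.02133985]
```

Call:
play_rows --series '[[[-0.08, 0, 0, 0, 0.953], [-0.16, 0, 0, 0, 0.953], [-0.24, 0, 0, 0, 0.953], [-0.32, 0, 0, 0, 0.953], [-0.4, 0, 0, 0, 0.953], [-0.48, 0, 0, 0, 0.953], [-0.55, 0, 0, 0, 0.953], [-0.55, 0, 0, 0, 0.945], [-0.55, 0, 0, 0, 0.945], [-0.55, 0, 0, 0, 0.945]]]'

```text
time_s: 16.82
tool_pos: [0.3411, -0.3193, 0.2002]
tool_rot: [0.926, -0.378, 0.0, 0.0]
force: [1.1, -1.0, -5.6]
finger_gap: 0.952
gripper_force: 28.0
```

```bash
python3 - <<'E'
from h import *
plan(.4046-.05*.715,-.3844+.05*.699,.2,-.7741)
print(r.state()['wrist_torque'])
a=r.read_camera('scene')
cv2.imwrite('pics/s6.png',crop(a,60,60,160,150,4))
E
```

```text
t 16.82 pos [ 0.3411 -0.3193  0.2002] head -0.7747 shift [0.512 0.027 0.003] turn -0.0 F [ 1.1 -1.  -5.6] gap 0.952 q [ 0.45  0.17  0.19  2.08 -0.04  0.9  -1.68]
[-0.36681703 -0.23669361 -0.06782275]
```

View pics/s6.png

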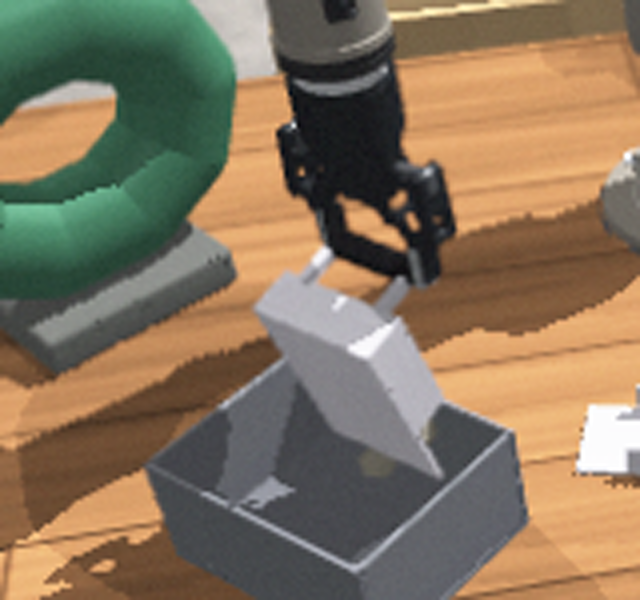

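Tilted ~65° with offcuts in the bin near (375,460) in the crop. I tighten, back off the wall, shake slightly, then lift.

Call:
play_rows --series '[[[0, 0, 0, 0, 0.935], [0, 0, 0, 0, 0.935], [0.1, 0, 0, 0, 0.935], [0.25, 0, 0, 0, 0.935], [0.4, 0, 0, 0, 0.935], [0.55, 0, 0, 0, 0.935], [0.35, 0, 0, 0, 0.935], [0.6, 0, 0, 0, 0.935], [0.35, 0, 0, 0, 0.935], [0.6, 0, 0, 0, 0.935], [0.6, 0, 0, 0, 0.935], [0.6, 0, 0, 0, 0.935]]]'

```text
time_s: 17.87
tool_pos: [0.3757, -0.353, 0.1999]
tool_rot: [0.926, -0.378, -0.0, -0.0]
force: [-0.7, -0.9, -4.9]
finger_gap: 0.957
gripper_force: 29.7
```

Call:
play_rows --series '[[[0, 0, -0.15, 0, 0.935], [0, 0, -0.3, 0, 0.935], [0, 0, -0.5, 0, 0.935], [0, 0, -0.7, 0, 0.935], [0, 0, -0.9, 0, 0.935], [0, 0, -1, 0, 0.935], [0, 0, -1, 0, 0.935]]]'

```text
time_s: 18.45
tool_pos: [0.3759, -0.3532, 0.2819]
tool_rot: [0.926, -0.378, 0.002, 0.0]
force: [1.0, -2.2, -4.3]
finger_gap: 0.951
gripper_force: 29.7
```

Call:
play_rows --series '[[[0, 0, -0.3, 0, 0.935], [0, 0, -0.6, 0, 0.935], [0, -0.3, -0.7, 0, 0.935], [0, -0.6, -0.7, 0, 0.935], [0, -0.9, -0.7, 0, 0.935], [0, -1, -0.7, 0, 0.935], [0, -1, -0.7, 0, 0.935]]]'

```text
time_s: 19.03
tool_pos: [0.4326, -0.2927, 0.3347]
tool_rot: [0.927, -0.375, -0.001, -0.001]
force: [-0.3, -0.1, -4.8]
finger_gap: 0.95
gripper_force: 29.7
```

Call:
play_rows --series '[[[0, -0.3, 0, 0, 0.935], [0, -0.6, 0, 0, 0.935], [0, -0.8, 0, 0, 0.935], [0, -1, 0, 0, 0.935], [0, -1, 0, 0, 0.935]]]'

```text
time_s: 19.45
tool_pos: [0.4886, -0.236, 0.335]
tool_rot: [0.927, -0.376, -0.001, -0.001]
force: [0.8, 0.7, -5.0]
finger_gap: 0.951
gripper_force: 29.7
```

```bash
python3 - <<'E'
from h import *
plan(.676,-.0954,.25,-.16)
print(r.state()['wrist_torque'])
a=r.read_camera('scene');b=r.read_camera('top')
cv2.imwrite('pics/s7.png',np.hstack([crop(a,80,60,160,160,2.5),crop(b,290,150,160,160,2.5)]))
E
```

```text
t 19.45 pos [ 0.4886 -0.236   0.335 ] head -0.771 shift [ 0.458 -2.892  1.063] turn -0.389 F [ 0.8  0.7 -5. ] gap 0.951 q [ 0.26  0.17  0.09  1.74 -0.02  1.23 -1.99]
[ 0.25116582  0.00553409 -0.01942637]
```

View pics/s7.png

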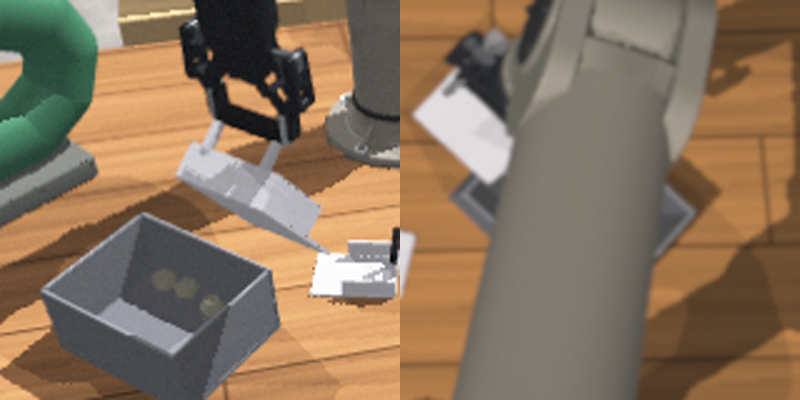

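All three offcuts are in the bin (left panel ~(165,280), (186,288), (211,305)) and the tray is empty. Now I carry it back and set it flat by dragging the front edge on the bench.

Call:
play_rows --series '[[[0, 0, 0, -0.06, 0.935], [0, 0, 0, -0.12, 0.935], [0, 0, 0, -0.18, 0.935], [0, 0, 0, -0.24, 0.935], [0, 0, 0, -0.3, 0.935], [0, 0, 0, -0.36, 0.935], [0, 0, 0, -0.389, 0.935], [0, 0, 0, -0.389, 0.935], [0, 0, 0, -0.389, 0.935]]]'

```text
time_s: 20.3
tool_pos: [0.486, -0.2398, 0.3358]
tool_rot: [0.996, -0.084, -0.0, 0.0]
force: [0.3, -0.6, -4.8]
finger_gap: 0.949
gripper_force: 29.7
```

Call:
play_rows --series '[[[0.02, -0.2, 0.1, 0, 0.935], [0.04, -0.4, 0.3, 0, 0.935], [0.06, -0.6, 0.5, 0, 0.935], [0.08, -0.8, 0.7, 0, 0.935], [0.1, -1, 0.8, 0, 0.935], [0.1, -1, 0.8, 0, 0.935]]]'

```text
time_s: 20.8
tool_pos: [0.5074, -0.1571, 0.2698]
tool_rot: [0.997, -0.081, -0.002, -0.001]
force: [-0.1, 1.7, -4.3]
finger_gap: 0.952
gripper_force: 29.7
```

Call:
play_rows --series '[[[0.02, -0.2, 0.1, 0, 0.935], [0.04, -0.4, 0.3, 0, 0.935], [0.06, -0.6, 0.5, 0, 0.935], [0.08, -0.8, 0.7, 0, 0.935], [0.1, -1, 0.8, 0, 0.935], [0.1, -1, 0.8, 0, 0.935]]]'

```text
time_s: 21.3
tool_pos: [0.5286, -0.0801, 0.2064]
tool_rot: [0.997, -0.081, -0.001, -0.001]
force: [-0.8, 0.5, -4.4]
finger_gap: 0.956
gripper_force: 29.7
```

```bash
python3 - <<'E'
from h import *
plan(.531,-.072,.148,-.16)
print(r.state()['wrist_torque'])
E
```

```text
t 21.3 pos [ 0.5286 -0.0801  0.2064] head -0.1613 shift [ 0.016 -0.103  0.73 ] turn -0.001 F [-0.8  0.5 -4.4] gap 0.956 q [ 0.1   0.28 -0.08  1.91  0.02  0.96 -1.72]
[ 0.11544454  0.27164575 -0.01505697]
```

Call:
play_rows --series '[[[0, -0.1, 0.15, 0, 0.935], [0, -0.1, 0.3, 0, 0.935], [0, -0.1, 0.45, 0, 0.935], [0.02, -0.1, 0.6, 0, 0.935], [0.1, -0.1, 0.68, 0, 0.935], [0.2, -0.1, 0.74, 0, 0.935], [0.3, -0.1, 0.78, 0, 0.935], [0.4, -0.1, 0.8, 0, 0.935], [0.4, -0.1, 0.8, 0, 0.935]]]'

```text
time_s: 22.05
tool_pos: [0.5653, -0.0819, 0.1454]
tool_rot: [0.997, -0.082, 0.002, 0.0]
force: [1.8, -3.3, 6.8]
finger_gap: 0.955
gripper_force: 32.1
```

```bash
python3 - <<'E'
from h import *
plan(.676,-.0954,.052,-.16)
print(r.state()['wrist_torque'])
a=r.read_camera('scene')
cv2.imwrite('pics/s8.png',crop(a,190,90,130,150,3))
E
```

```text
t 22.05 pos [ 0.5653 -0.0819  0.1454] head -0.1651 shift [ 1.388 -0.062  1.174] turn -0.003 F [ 1.8 -3.3  6.8] gap 0.955 q [ 0.09  0.4  -0.07  1.89  0.04  0.85 -1.74]
[-0.58300447 -0.249627    0.02793809]
```

View pics/s8.png

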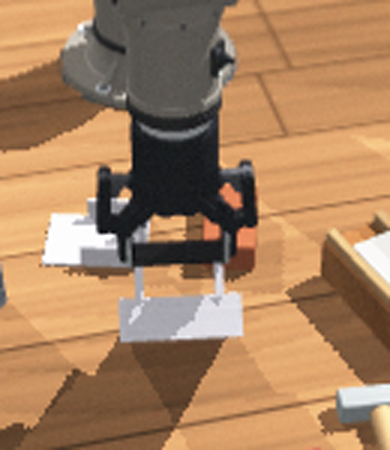

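Call:
play_rows --series '[[[0.1, 0, 0.01, 0, 0.935], [0.2, 0, 0.05, 0, 0.935], [0.36, 0, 0.11, 0, 0.935], [0.5, 0, 0.18, 0, 0.935], [0.6, 0, 0.24, 0, 0.935], [0.7, 0, 0.29, 0, 0.935], [0.8, 0, 0.35, 0, 0.935], [0.9, 0, 0.41, 0, 0.935], [0.9, 0, 0.41, 0, 0.935]]]'

```text
time_s: 22.85
tool_pos: [0.6337, -0.092, 0.1098]
tool_rot: [0.997, -0.082, -0.0, -0.0]
force: [-0.2, 0.2, -1.8]
finger_gap: 0.955
gripper_force: 31.2
```

Call:
play_rows --series '[[[0.08, 0, 0.07, 0, 0.935], [0.17, 0, 0.14, 0, 0.935], [0.24, 0, 0.21, 0, 0.935], [0.3, 0, 0.28, 0, 0.935], [0.36, 0, 0.35, 0, 0.935], [0.42, 0, 0.42, 0, 0.935], [0.47, 0, 0.5, 0, 0.935], [0.52, 0, 0.58, 0, 0.935], [0.56, 0, 0.65, 0, 0.935], [0.58, 0, 0.7, 0, 0.935], [0.58, 0, 0.7, 0, 0.935]]]'

```text
time_s: 23.77
tool_pos: [0.6811, -0.1001, 0.0576]
tool_rot: [0.997, -0.082, 0.002, 0.0]
force: [-3.1, -0.1, 12.1]
finger_gap: 0.952
gripper_force: 34.0
```

```bash
python3 - <<'E'
from h import *
plan(.676,-.0954,.052,-.16)
print(r.state()['wrist_torque'])
a=r.read_camera('scene')
cv2.imwrite('pics/s9.png',crop(a,190,90,130,150,4))
E
```

```text
t 23.77 pos [ 0.6811 -0.1001  0.0576] head -0.1642 shift [-0.073 -0.048  0.07 ] turn -0.003 F [-3.1 -0.1 12.1] gap 0.952 q [ 0.09  0.68 -0.06  1.64  0.05  0.82 -1.72]
[ 0.00349395  0.79561334 -0.08249047]
```

View pics/s9.png

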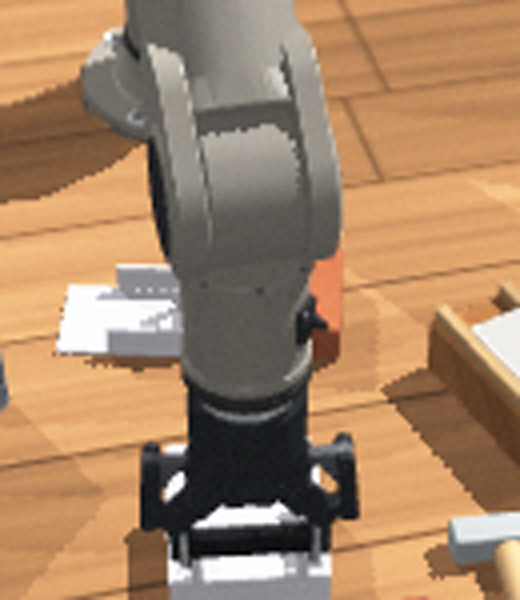

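Call:
play_rows --series '[[[0, 0, 0, 0, 1], [0, 0, 0, 0, 1], [0, 0, 0, 0, 1], [0, 0, 0, 0, 1], [0, 0, -0.1, 0, 1], [0, 0, -0.2, 0, 1], [0, 0, -0.4, 0, 1], [0, 0, -0.7, 0, 1], [0, 0, -1, 0, 1], [0, 0, -1, 0, 1]]]'

```text
time_s: 24.65
tool_pos: [0.6823, -0.1001, 0.1418]
tool_rot: [0.997, -0.082, 0.005, -0.0]
force: [0.9, 0.4, 0.9]
finger_gap: 1.001
gripper_force: 0.0
```

Call:
play_rows --series '[[[0, 0, -0.6, 0, 0.5], [0, 0, -0.6, 0, 0], [0, 0, -0.6, 0, 0], [0, 0, -0.6, 0, 0]]]'

```text
time_s: 24.98
tool_pos: [0.6792, -0.0998, 0.1844]
tool_rot: [0.997, -0.082, 0.001, 0.0]
force: [-0.6, -0.6, -2.0]
finger_gap: 0.456
gripper_force: 0.0
```

```bash
python3 - <<'E'
from h import *
B=np.array([.5236,.2197,.2604])
for y in(.062,0,-.062): print(body(B,[(.105,y,0)]))
p=body(B,[(.115,-.062,0)])[0]; plan(p[0],p[1],.15,B[2])
E
```

```text
[[0.60909718 0.30664384 0.        ]]
[[0.62506014 0.24673404 0.        ]]
[[0.6410231  0.18682425 0.        ]]
t 24.98 pos [ 0.6792 -0.0998  0.1844] head -0.1637 shift [-0.942 -3.508  0.429] turn -0.27 F [-0.6 -0.6 -2. ] gap 0.456 q [ 0.09  0.54 -0.06  1.57  0.03  1.04 -1.71]
```

Call:
play_rows --series '[[[0, -0.3, 0, -0.08, 0], [0, -0.6, 0, -0.16, 0], [0, -0.6, 0, -0.24, 0], [0, -0.6, 0, -0.27, 0], [0, -0.6, 0, -0.27, 0], [0, -0.6, 0, -0.27, 0]]]'

```text
time_s: 25.48
tool_pos: [0.6858, -0.0527, 0.182]
tool_rot: [0.992, 0.129, -0.001, -0.0]
force: [0.7, 0.1, -0.1]
finger_gap: 0.0
gripper_force: 0.0
```

Call:
play_rows --series '[[[0.11, -1, 0, 0, 0], [0.11, -1, 0, 0, 0], [0.11, -1, 0, 0, 0]]]'

```text
time_s: 25.73
tool_pos: [0.6727, 0.0382, 0.1829]
tool_rot: [0.991, 0.134, -0.0, -0.003]
force: [-0.1, 2.3, -0.6]
finger_gap: 0.002
gripper_force: 0.0
```

Call:
play_rows --series '[[[0.11, -1, 0, 0, 0], [0.11, -1, 0, 0, 0], [0.11, -1, 0, 0, 0]]]'

```text
time_s: 25.98
tool_pos: [0.6599, 0.118, 0.1831]
tool_rot: [0.991, 0.135, -0.0, -0.003]
force: [-1.3, 2.7, 0.7]
finger_gap: 0.003
gripper_force: 0.0
```

Call:
play_rows --series '[[[0.11, -1, 0.4, 0, 0], [0.11, -1, 0.4, 0, 0], [0.11, -1, 0.4, 0, 0], [0.11, -1, 0.4, 0, 0], [0.11, -1, 0.4, 0, 0]]]'

```text
time_s: 26.4
tool_pos: [0.65, 0.1861, 0.1507]
tool_rot: [0.992, 0.13, -0.001, 0.0]
force: [0.4, -0.6, 0.4]
finger_gap: 0.002
gripper_force: 0.0
```

```bash
cat > tr.py <<'E'
from h import *
def hull(c,p,pts):
    m=np.zeros((384,512),np.uint8); cv2.fillConvexPoly(m,cv2.convexHull((proj(c,body(p,pts))*16).astype(np.int32)),255,shift=4); return m>0
FL=[(-.08,.057,.005),(-.08,-.057,.005),(.08,-.057,.005),(.08,.057,.005)]
S=lambda s:[(x,s*y,z) for x in(-.02,.08) for y in(.052,.057) for z in(0,.04)]
BK=[(x,y,z) for x in(.075,.08) for y in(-.057,.057) for z in(0,.04)]
def pale(c):
    h=cv2.cvtColor(c['color'],cv2.COLOR_BGR2HSV); return (h[...,1]<70)&(h[...,2]>70)
def trayfit(c,p0):
    W=pale(c); roi=hull(c,p0,[(x,y,0) for x in(-.14,.15) for y in(-.12,.12)])
    def cost(p):
        m=hull(c,p,FL)|hull(c,p,S(1))|hull(c,p,S(-1))|hull(c,p,BK); return -(m&W&roi).sum()/max((m|(W&roi)).sum(),1)
    from scipy.optimize import minimize
    best=min((minimize(cost,np.array(p0)+d,method='Nelder-Mead',options=dict(initial_simplex=np.array(p0)+d+np.array([[0,0,0],[.012,0,0],[0,.012,0],[0,0,.1]]),xatol=1e-4,fatol=1e-4)) for d in np.array([[0,0,0],[.01,.01,.05],[-.01,-.01,-.05]])),key=lambda s:s.fun)
    return best.x,best.fun
E
python3 - <<'E'
from tr import *
B=np.array([.5236,.2197,.2604])
p=body(B,[(.107,-.062,0)])[0]; plan(p[0],p[1],.054,B[2])
u=np.array([np.cos(-.164),np.sin(-.164)]); g=np.array([.6817,-.1001])-.0775*u; print('tray est',g)
for n in('top','scene'): print(n,trayfit(r.read_camera(n),[*g,-.164]))
E
```

```text
t 26.4 pos [0.65   0.1861 0.1507] head 0.2604 shift [-0.079 -0.038  1.208] turn -0.0 F [ 0.4 -0.6  0.4] gap 0.002 q [-0.23  0.56 -0.2   1.61  0.13  0.98 -1.78]
tray est [ 0.60523989 -0.0874469 ]
top (array([ 0.59703019, -0.08809092, -0.17063888]), np.float64(-0.9682707562136436))
scene (array([ 0.59938821, -0.08806073, -0.15432807]), np.float64(-0.7015857760691975))
```

Call:
play_rows --series '[[[-0.08, -0.04, 0.4, 0, 0], [-0.08, -0.04, 0.8, 0, 0], [-0.08, -0.04, 1, 0, 0], [-0.08, -0.04, 1, 0, 0], [-0.08, -0.04, 1, 0, 0]]]'

```text
time_s: 26.92
tool_pos: [0.6435, 0.186, 0.0712]
tool_rot: [0.992, 0.129, -0.0, 0.0]
force: [-0.3, -0.3, -0.0]
finger_gap: -0.002
gripper_force: 0.0
```

Call:
play_rows --series '[[[0, 0, 0.1, 0, 0], [0, 0, 0.2, 0, 0], [0, 0, 0.2, 0, 0], [0, 0, 0.2, 0, 0]]]'

```text
time_s: 27.25
tool_pos: [0.6433, 0.1876, 0.0554]
tool_rot: [0.992, 0.13, 0.0, 0.0]
force: [-0.1, 0.2, -0.7]
finger_gap: -0.0
gripper_force: 0.0
```

```bash
python3 - <<'E'
from h import *
B=np.array([.5236,.2197,.2604])
p=body(B,[(-.006,-.062,0)])[0]; plan(p[0],p[1],.054,B[2])
E
```

```text
t 27.25 pos [0.6433 0.1876 0.0554] head 0.2603 shift [-1.417  0.003  0.018] turn -0.0 F [-0.1  0.2 -0.7] gap -0.0 q [-0.25  0.67 -0.19  1.68  0.16  0.81 -1.81]
```

Call:
play_rows --series '[[[-0.12, 0, 0, 0, 0], [-0.2, 0, 0, 0, 0], [-0.26, 0, 0, 0, 0], [-0.32, 0, 0, 0, 0], [-0.38, 0, 0, 0, 0], [-0.44, 0, 0, 0, 0], [-0.5, 0, 0, 0, 0], [-0.56, 0, 0, 0, 0], [-0.62, 0, 0, 0, 0], [-0.68, 0, 0, 0, 0], [-0.74, 0, 0, 0, 0], [-0.8, 0, 0, 0, 0]]]'

```text
time_s: 28.25
tool_pos: [0.5811, 0.1712, 0.0554]
tool_rot: [0.992, 0.13, 0.0, -0.0]
force: [2.6, 0.3, 0.6]
finger_gap: -0.0
gripper_force: 0.8
```

Call:
play_rows --series '[[[-0.06, 0, 0, 0, 0], [-0.12, 0, 0, 0, 0], [-0.18, 0, 0, 0, 0], [-0.24, 0, 0, 0, 0], [-0.3, 0, 0, 0, 0], [-0.36, 0, 0, 0, 0], [-0.42, 0, 0, 0, 0], [-0.48, 0, 0, 0, 0], [-0.54, 0, 0, 0, 0], [-0.59, 0, 0, 0, 0], [-0.61, 0, 0, 0, 0], [-0.61, 0, 0, 0, 0], [-0.61, 0, 0, 0, 0]]]'

```text
time_s: 29.33
tool_pos: [0.5336, 0.1585, 0.055]
tool_rot: [0.992, 0.13, -0.001, 0.0]
force: [-0.3, -0.3, 1.1]
finger_gap: 0.001
gripper_force: 0.0
```

Call:
play_rows --series '[[[0.05, 0, 0, 0, 0], [0.1, 0, -0.3, 0, 0], [0.1, 0, -0.8, 0, 0], [0.1, 0, -0.9, 0, 0], [0.1, 0, -0.9, 0, 0]]]'

```text
time_s: 29.75
tool_pos: [0.5445, 0.1617, 0.1305]
tool_rot: [0.992, 0.13, 0.003, -0.001]
force: [0.7, -0.6, 0.2]
finger_gap: 0.001
gripper_force: 0.0
```

```bash
python3 - <<'E'
from h import *
B=np.array([.5236,.2197,.2604])
p=body(B,[(-.117,-.062,0)])[0]; plan(p[0],p[1],.046,B[2]); print(p)
E
```

```text
t 29.75 pos [0.5445 0.1617 0.1305] head 0.2601 shift [-1.535  0.009  1.047] turn -0.0 F [ 0.7 -0.6  0.2] gap 0.001 q [-0.23  0.43 -0.22  1.9   0.12  0.82 -1.82]
[0.42650737 0.12966655 0.        ]
```

Call:
play_rows --series '[[[-0.3, 0, 0, 0, 0.75], [-0.6, 0, 0, 0, 0.75], [-0.9, 0, 0, 0, 0.75], [-0.9, 0, 0, 0, 0.75]]]'

```text
time_s: 30.08
tool_pos: [0.4672, 0.1403, 0.1256]
tool_rot: [0.991, 0.13, -0.003, 0.001]
force: [-0.7, -0.6, -0.1]
finger_gap: 0.566
gripper_force: 0.0
```

Call:
play_rows --series '[[[-0.3, 0, 0, 0, 0.75], [-0.63, 0.01, 0, 0, 0.75], [-0.63, 0.01, 0.3, 0, 0.75], [-0.63, 0.01, 0.6, 0, 0.75], [-0.63, 0.01, 0.9, 0, 0.75], [-0.63, 0.01, 0.98, 0, 0.75], [-0.63, 0.01, 0.98, 0, 0.75], [-0.63, 0.01, 0.98, 0, 0.75]]]'

```text
time_s: 30.75
tool_pos: [0.424, 0.1286, 0.0488]
tool_rot: [0.992, 0.13, -0.001, 0.0]
force: [0.9, 0.0, -0.3]
finger_gap: 0.749
gripper_force: 0.0
```

```bash
python3 - <<'E'
from h import *
B=np.array([.5236,.2197,.2604])
p=body(B,[(-.117,-.062,0)])[0]; plan(p[0],p[1],.046,B[2]); print(p)
a=r.read_camera('scene'); cv2.imwrite('pics/s10.png',crop(a,280,120,120,100,5))
E
```

```text
t 30.75 pos [0.424  0.1286 0.0488] head 0.2606 shift [ 0.034 -0.004  0.035] turn 0.0 F [ 0.9  0.  -0.3] gap 0.749 q [-0.25  0.4  -0.22  2.22  0.17  0.53 -1.91]
[0.42650737 0.12966655 0.        ]
```

View pics/s10.png

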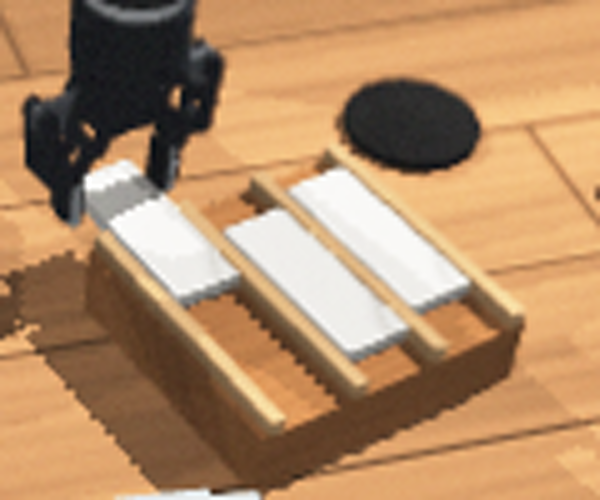

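The pushed slab overhangs the front edge (crop ~(125,195)) and the open fingers stand on either side of it; the other two slabs lie untouched. I close and lift.

Call:
play_rows --series '[[[0.035, 0, 0.03, 0, 0.75], [0.035, 0, 0.03, 0, 0.75], [0.035, 0, 0.03, 0, 0.4], [0.035, 0, 0.03, 0, 0.4], [0.035, 0, 0.03, 0, 0.4], [0.035, 0, 0.03, 0, 0.4], [0.035, 0, 0.03, 0, 0.4], [0.035, 0, 0.03, 0, 0.4], [0.035, 0, 0.03, 0, 0.4]]]' --squeeze 60

```text
time_s: 31.55
tool_pos: [0.4272, 0.1296, 0.0473]
tool_rot: [0.992, 0.13, 0.001, -0.0]
force: [-1.1, 0.5, 5.8]
finger_gap: 0.547
gripper_force: 59.9
```

Call:
play_rows --series '[[[0, 0, -0.1, 0, 0.4], [0, 0, -0.25, 0, 0.4], [0, 0, -0.5, 0, 0.4], [0, 0, -0.75, 0, 0.4], [0, 0, -1, 0, 0.4], [0, 0, -1, 0, 0.4]]]'

```text
time_s: 32.05
tool_pos: [0.4284, 0.1299, 0.13]
tool_rot: [0.992, 0.13, 0.003, -0.001]
force: [1.0, 0.1, -1.7]
finger_gap: 0.546
gripper_force: 61.1
```

```bash
python3 - <<'E'
from tr import *
T,f=trayfit(r.read_camera('top'),[.597,-.088,-.17]); print(T,f)
T=[.598,-.0881,-.167]
# grasp point is ~31 mm towards -x of slab centre; slab centre to tray x=-.008
p=body(T,[(-.008-.034,0,0)])[0]; plan(p[0],p[1],.12,T[2]); print(p)
E
```

```text
[ 0.59767562 -0.08837277 -0.17407607] -0.9724137931034482
t 32.1 pos [0.4277 0.1295 0.1284] head 0.26 shift [0.879 2.958 0.108] turn 0.272 F [-0.2 -0.2 -2.4] gap 0.545 q [-0.21  0.26 -0.26  2.17  0.1   0.72 -1.84]
[ 0.55658431 -0.08111856  0.        ]
```

Call:
play_rows --series '[[[0, 0, 0, 0.07, 0.4], [0, 0, 0, 0.14, 0.4], [0, 0, 0, 0.21, 0.4], [0, 0, 0, 0.268, 0.4], [0, 0, 0, 0.268, 0.4], [0, 0, 0, 0.268, 0.4]]]'

```text
time_s: 32.6
tool_pos: [0.4258, 0.1289, 0.1257]
tool_rot: [0.997, -0.079, -0.001, 0.0]
force: [0.6, 0.4, -1.8]
finger_gap: 0.545
gripper_force: 61.1
```

Call:
play_rows --series '[[[0.15, 0.17, 0, 0, 0.4], [0.35, 0.4, 0, 0, 0.4], [0.55, 0.63, 0, 0, 0.4], [0.67, 0.78, 0, 0, 0.4]]]'

```text
time_s: 32.93
tool_pos: [0.4703, 0.0569, 0.1261]
tool_rot: [0.997, -0.079, -0.0, 0.0]
force: [0.1, 0.8, -1.3]
finger_gap: 0.544
gripper_force: 61.1
```

Call:
play_rows --series '[[[0.2, 0.22, 0, 0, 0.4], [0.4, 0.46, 0, 0, 0.4], [0.6, 0.7, 0, 0, 0.4], [0.67, 0.78, 0, 0, 0.4]]]'

```text
time_s: 33.27
tool_pos: [0.5137, -0.015, 0.1261]
tool_rot: [0.997, -0.081, 0.0, 0.001]
force: [1.2, -0.2, -0.9]
finger_gap: 0.547
gripper_force: 61.1
```

Call:
play_rows --series '[[[0.2, 0.22, 0, 0, 0.4], [0.4, 0.46, 0, 0, 0.4], [0.6, 0.7, 0, 0, 0.4], [0.67, 0.78, 0, 0, 0.4], [0.67, 0.78, 0, 0, 0.4], [0.67, 0.78, 0, 0, 0.4]]]'

```text
time_s: 33.77
tool_pos: [0.5547, -0.0806, 0.1259]
tool_rot: [0.997, -0.08, -0.001, -0.0]
force: [0.5, 0.0, -2.2]
finger_gap: 0.545
gripper_force: 61.1
```

```bash
python3 - <<'E'
from h import *
T=[.598,-.0882,-.168]; p=body(T,[(-.041,0,0)])[0]; plan(p[0],p[1],.02,T[2])
E
```

```text
t 33.77 pos [ 0.5547 -0.0806  0.1259] head -0.1597 shift [0.039 0.004 1.323] turn 0.005 F [ 0.5  0.  -2.2] gap 0.545 q [ 0.09  0.42 -0.07  1.92  0.04  0.8  -1.73]
```

Call:
play_rows --series '[[[0.04, 0, 0.3, 0.005, 0.4], [0.04, 0, 0.6, 0.005, 0.4], [0.04, 0, 0.9, 0.005, 0.4], [0.04, 0, 1, 0.005, 0.4], [0.04, 0, 1, 0.005, 0.4], [0.04, 0, 1, 0.005, 0.4]]]'

```text
time_s: 34.27
tool_pos: [0.5583, -0.0807, 0.0468]
tool_rot: [0.997, -0.083, -0.0, -0.0]
force: [0.3, 0.7, -1.9]
finger_gap: 0.544
gripper_force: 61.4
```

Call:
play_rows --series '[[[0, 0, 0.1, 0, 0.4], [0, 0, 0.2, 0, 0.4], [0, 0, 0.3, 0, 0.4], [0, 0, 0.4, 0, 0.4], [0, 0, 0.45, 0, 0.4], [0, 0, 0.45, 0, 0.4], [0, 0, 0.45, 0, 0.4]]]'

```text
time_s: 34.85
tool_pos: [0.5583, -0.0818, 0.0101]
tool_rot: [0.996, -0.084, -0.0, 0.0]
force: [-0.4, 0.2, -1.4]
finger_gap: 0.551
gripper_force: 61.4
```

Call:
play_rows --series '[[[0, 0, 0.03, 0, 0.4], [0, 0, 0.05, 0, 0.4], [0, 0, 0.05, 0, 0.4]]]'

```text
time_s: 35.1
tool_pos: [0.5586, -0.0818, 0.0064]
tool_rot: [0.996, -0.084, 0.0, 0.0]
force: [0.1, 0.2, -1.7]
finger_gap: 0.545
gripper_force: 61.4
```

Call:
play_rows --series '[[[0, 0, 0.015, 0, 0.4], [0, 0, 0.03, 0, 0.4], [0, 0, 0.03, 0, 0.4]]]'

```text
time_s: 35.35
tool_pos: [0.5585, -0.0818, 0.004]
tool_rot: [0.996, -0.084, -0.0, -0.0]
force: [-0.2, -0.2, -2.0]
finger_gap: 0.546
gripper_force: 61.4
```

Call:
play_rows --series '[[[0, 0, 0, 0, 0.65], [0, 0, 0, 0, 0.7], [0, 0, 0, 0, 0.75], [0, 0, -0.3, 0, 0.75], [0, 0, -0.6, 0, 0.75], [0, 0, -1, 0, 0.75], [0, 0, -1, 0, 0.75]]]' --squeeze 60

```text
time_s: 35.93
tool_pos: [0.5625, -0.0822, 0.0897]
tool_rot: [0.996, -0.084, 0.005, -0.0]
force: [1.1, 0.2, 0.3]
finger_gap: 0.751
gripper_force: 0.0
```

Call:
play_rows --series '[[[0, 0, -0.5, -0.08, 0.3], [0, 0, -0.9, -0.16, 0], [0, 0, -0.9, -0.24, 0], [0, 0, -0.9, -0.276, 0], [0, 0, -0.9, -0.276, 0], [0, 0, -0.9, -0.276, 0]]]'

```text
time_s: 36.43
tool_pos: [0.5584, -0.0819, 0.156]
tool_rot: [0.991, 0.131, -0.0, -0.0]
force: [0.1, 0.3, 0.3]
finger_gap: -0.001
gripper_force: 0.0
```

```bash
python3 - <<'E'
from h import *
B=np.array([.5236,.2197,.2604])
p=body(B,[(.108,0,0)])[0]; plan(p[0],p[1],.055,B[2])
E
```

```text
t 36.43 pos [ 0.5584 -0.0819  0.156 ] head 0.2628 shift [ 1.91  -3.751  1.262] turn 0.002 F [0.1 0.3 0.3] gap -0.001 q [ 0.17  0.39 -0.17  1.89  0.08  0.87 -1.35]
```

Call:
play_rows --series '[[[0.48, -0.94, 0, 0, 0], [0.48, -0.94, 0, 0, 0], [0.48, -0.94, 0, 0, 0]]]'

```text
time_s: 36.68
tool_pos: [0.577, 0.011, 0.156]
tool_rot: [0.991, 0.136, 0.001, -0.003]
force: [-0.2, 2.1, 1.5]
finger_gap: 0.005
gripper_force: 0.0
```

Call:
play_rows --series '[[[0.48, -0.94, 0, 0, 0], [0.48, -0.94, 0, 0, 0], [0.48, -0.94, 0, 0, 0]]]'

```text
time_s: 36.93
tool_pos: [0.5936, 0.0943, 0.156]
tool_rot: [0.991, 0.137, 0.001, -0.003]
force: [-0.8, 0.7, 0.7]
finger_gap: 0.003
gripper_force: 0.0
```

Call:
play_rows --series '[[[0.48, -0.94, 0, 0, 0], [0.48, -0.94, 0, 0, 0], [0.48, -0.94, 0, 0, 0]]]'

```text
time_s: 37.18
tool_pos: [0.6101, 0.1772, 0.1559]
tool_rot: [0.991, 0.137, 0.001, -0.003]
force: [-0.7, 2.7, 0.3]
finger_gap: -0.003
gripper_force: 0.0
```

Call:
play_rows --series '[[[0.48, -0.94, 0, 0, 0], [0.48, -0.94, 0.2, 0, 0], [0.48, -0.94, 0.5, 0, 0], [0.48, -0.94, 0.5, 0, 0], [0.48, -0.94, 0.5, 0, 0]]]'

```text
time_s: 37.6
tool_pos: [0.6264, 0.2486, 0.114]
tool_rot: [0.991, 0.133, -0.002, 0.001]
force: [0.5, -0.1, 0.5]
finger_gap: 0.002
gripper_force: 0.0
```

```bash
python3 - <<'E'
from tr import *
B=np.array([.5236,.2197,.2604])
p=body(B,[(.108,0,0)])[0]; plan(p[0],p[1],.055,B[2])
c=r.read_camera('top'); print(trayfit(c,[.598,-.088,-.17]))
cv2.imwrite('pics/t2.png',crop(c,215,120,90,90,6))
E
```

```text
t 37.6 pos [0.6264 0.2486 0.114 ] head 0.2658 shift [0.018 0.017 0.737] turn 0.003 F [ 0.5 -0.1  0.5] gap 0.002 q [-0.32  0.6  -0.22  1.64  0.15  0.92 -1.9 ]
(array([ 0.59665089, -0.08778934, -0.15443988]), np.float64(-0.9743178170144462))
```

Call:
play_rows --series '[[[0.02, 0.015, 0.3, 0.003, 0], [0.02, 0.015, 0.6, 0.003, 0], [0.02, 0.015, 0.74, 0.003, 0], [0.02, 0.015, 0.74, 0.003, 0], [0.02, 0.015, 0.74, 0.003, 0]]]'

```text
time_s: 38.07
tool_pos: [0.6303, 0.2471, 0.0576]
tool_rot: [0.992, 0.129, 0.0, 0.0]
force: [0.7, 0.0, 0.3]
finger_gap: 0.001
gripper_force: 0.0
```

Call:
play_rows --series '[[[-0.12, 0, 0, 0, 0], [-0.2, 0, 0, 0, 0], [-0.26, 0, 0, 0, 0], [-0.32, 0, 0, 0, 0], [-0.38, 0, 0, 0, 0], [-0.44, 0, 0, 0, 0], [-0.5, 0, 0, 0, 0], [-0.56, 0, 0, 0, 0], [-0.62, 0, 0, 0, 0], [-0.68, 0, 0, 0, 0], [-0.74, 0, 0, 0, 0], [-0.8, 0, 0, 0, 0]]]'

```text
time_s: 39.07
tool_pos: [0.5676, 0.2314, 0.0569]
tool_rot: [0.992, 0.13, 0.0, 0.0]
force: [1.5, 1.1, 1.2]
finger_gap: -0.001
gripper_force: 0.8
```

```bash
python3 - <<'E'
from h import *
B=np.array([.5236,.2197,.2604])
p=body(B,[(-.006,0,0)])[0]; plan(p[0],p[1],.055,B[2])
E
```

```text
t 39.07 pos [0.5676 0.2314 0.0569] head 0.2604 shift [-0.644 -0.001  0.024] turn 0.0 F [1.5 1.1 1.2] gap -0.001 q [-0.33  0.59 -0.21  1.83  0.18  0.74 -1.95]
```

Call:
play_rows --series '[[[-0.06, 0, 0, 0, 0], [-0.12, 0, 0, 0, 0], [-0.18, 0, 0, 0, 0], [-0.24, 0, 0, 0, 0], [-0.3, 0, 0, 0, 0], [-0.36, 0, 0, 0, 0], [-0.42, 0, 0, 0, 0], [-0.48, 0, 0, 0, 0], [-0.54, 0, 0, 0, 0], [-0.59, 0, 0, 0, 0], [-0.63, 0, 0, 0, 0], [-0.63, 0, 0, 0, 0], [-0.63, 0, 0, 0, 0]]]'

```text
time_s: 40.15
tool_pos: [0.5186, 0.2183, 0.0567]
tool_rot: [0.992, 0.13, -0.001, 0.0]
force: [-1.5, -0.1, 1.0]
finger_gap: -0.002
gripper_force: 0.0
```

Call:
play_rows --series '[[[0.05, 0, 0, 0, 0], [0.1, 0, -0.3, 0, 0], [0.1, 0, -0.8, 0, 0], [0.1, 0, -0.9, 0, 0], [0.1, 0, -0.9, 0, 0]]]'

```text
time_s: 40.57
tool_pos: [0.5294, 0.2219, 0.1322]
tool_rot: [0.992, 0.13, 0.003, -0.001]
force: [0.0, 0.4, -0.4]
finger_gap: 0.0
gripper_force: 0.0
```

Call:
play_rows --series '[[[-0.3, 0, 0, 0, 0.75], [-0.6, 0, 0, 0, 0.75], [-0.9, 0, 0, 0, 0.75], [-0.9, 0, 0, 0, 0.75]]]'

```text
time_s: 40.9
tool_pos: [0.4524, 0.2002, 0.1272]
tool_rot: [0.991, 0.13, -0.003, 0.001]
force: [-0.5, -1.1, 0.3]
finger_gap: 0.564
gripper_force: 0.0
```

Call:
play_rows --series '[[[-0.3, 0, 0, 0, 0.75], [-0.59, 0, 0, 0, 0.75], [-0.59, 0, 0.1, 0, 0.75], [-0.59, 0, 0.3, 0, 0.75], [-0.59, 0, 0.4, 0, 0.75], [-0.59, 0, 0.4, 0, 0.75]]]'

```text
time_s: 41.4
tool_pos: [0.411, 0.1893, 0.0949]
tool_rot: [0.992, 0.13, -0.002, 0.001]
force: [-1.0, -0.1, -0.8]
finger_gap: 0.753
gripper_force: 0.0
```

```bash
python3 - <<'E'
from h import *
B=np.array([.5236,.2197,.2604])
p=body(B,[(-.115,0,0)])[0]; plan(p[0],p[1],.0468,B[2])
E
```

```text
t 41.4 pos [0.411  0.1893 0.0949] head 0.2606 shift [ 0.023 -0.005  0.601] turn 0.0 F [-1.  -0.1 -0.8] gap 0.753 q [-0.34  0.33 -0.27  2.17  0.14  0.66 -2.01]
```

Call:
play_rows --series '[[[0.023, 0, 0.25, 0, 0.75], [0.023, 0, 0.5, 0, 0.75], [0.023, 0, 0.6, 0, 0.75], [0.023, 0, 0.6, 0, 0.75], [0.023, 0, 0.6, 0, 0.75], [0.023, 0, 0.6, 0, 0.4], [0.023, 0, 0.6, 0, 0.4], [0.023, 0, 0.6, 0, 0.4], [0.023, 0, 0.6, 0, 0.4], [0.023, 0, 0.6, 0, 0.4], [0.023, 0, 0.6, 0, 0.4], [0.023, 0, 0.6, 0, 0.4]]]' --squeeze 60

```text
time_s: 42.4
tool_pos: [0.4144, 0.191, 0.0501]
tool_rot: [0.992, 0.13, 0.001, -0.0]
force: [-1.7, 0.5, 7.0]
finger_gap: 0.544
gripper_force: 60.1
```

Call:
play_rows --series '[[[0, 0, -0.1, 0, 0.4], [0, 0, -0.25, 0, 0.4], [0, 0, -0.5, 0, 0.4], [0, 0, -0.75, 0, 0.4], [0, 0, -1, 0, 0.4], [0, 0, -1, 0, 0.4]]]'

```text
time_s: 42.9
tool_pos: [0.4156, 0.1914, 0.1327]
tool_rot: [0.992, 0.13, 0.003, -0.001]
force: [0.4, -0.9, -1.7]
finger_gap: 0.541
gripper_force: 61.3
```

Call:
play_rows --series '[[[0, 0, 0, 0.07, 0.4], [0, 0, 0, 0.14, 0.4], [0, 0, 0, 0.21, 0.4], [0, 0, 0, 0.272, 0.4], [0, 0, 0, 0.272, 0.4], [0, 0, 0, 0.272, 0.4]]]'

```text
time_s: 43.4
tool_pos: [0.4133, 0.1901, 0.1287]
tool_rot: [0.997, -0.082, -0.0, 0.0]
force: [0.3, 0.1, -2.1]
finger_gap: 0.546
gripper_force: 61.2
```

```bash
python3 - <<'E'
from tr import *
c=r.read_camera('top'); print(trayfit(c,[.598,-.088,-.17]))
T=[.598,-.0882,-.168]; p=body(T,[(-.041,0,0)])[0]; plan(p[0],p[1],.03,T[2])
E
```

```text
(array([ 0.59819008, -0.08818251, -0.16927329]), np.float64(-0.9734466277217206))
t 43.45 pos [0.4133 0.1902 0.1287] head -0.1636 shift [2.333 3.055 1.234] turn 0.003 F [-0.5 -0.3 -1.5] gap 0.543 q [-0.39  0.27 -0.2   2.15  0.08  0.73 -2.38]
```

Call:
play_rows --series '[[[0.15, 0.2, 0, 0.003, 0.4], [0.35, 0.45, 0, 0.003, 0.4], [0.55, 0.7, 0, 0.003, 0.4], [0.78, 1, 0, 0.003, 0.4]]]'

```text
time_s: 43.78
tool_pos: [0.462, 0.101, 0.1289]
tool_rot: [0.997, -0.083, -0.0, -0.0]
force: [0.9, 0.6, -2.5]
finger_gap: 0.539
gripper_force: 61.3
```

Call:
play_rows --series '[[[0.2, 0.25, 0, 0, 0.4], [0.4, 0.5, 0, 0, 0.4], [0.6, 0.75, 0, 0, 0.4], [0.78, 1, 0, 0, 0.4]]]'

```text
time_s: 44.12
tool_pos: [0.5102, 0.0103, 0.1288]
tool_rot: [0.996, -0.084, -0.0, -0.0]
force: [-0.4, 0.4, -1.9]
finger_gap: 0.541
gripper_force: 61.3
```

Call:
play_rows --series '[[[0.2, 0.25, 0, 0, 0.4], [0.4, 0.5, 0, 0, 0.4], [0.6, 0.75, 0, 0, 0.4], [0.78, 1, 0, 0, 0.4], [0.78, 1, 0, 0, 0.4], [0.78, 1, 0, 0, 0.4]]]'

```text
time_s: 44.62
tool_pos: [0.5575, -0.0796, 0.1285]
tool_rot: [0.996, -0.086, -0.0, 0.0]
force: [0.1, 0.6, -2.9]
finger_gap: 0.54
gripper_force: 61.3
```

```bash
python3 - <<'E'
from h import *
T=[.598,-.0882,-.168]; p=body(T,[(-.041,0,0)])[0]; plan(p[0],p[1],.024,T[2])
E
```

```text
t 44.62 pos [ 0.5575 -0.0796  0.1285] head -0.1728 shift [0.005 0.021 1.306] turn -0.003 F [ 0.1  0.6 -2.9] gap 0.54 q [ 0.08  0.42 -0.07  1.92  0.04  0.81 -1.75]
```

Call:
play_rows --series '[[[0.005, 0.02, 0.3, -0.003, 0.4], [0.005, 0.02, 0.6, -0.003, 0.4], [0.005, 0.02, 0.9, -0.003, 0.4], [0.005, 0.02, 1, -0.003, 0.4], [0.005, 0.02, 1, -0.003, 0.4], [0.005, 0.02, 1, -0.003, 0.4]]]'

```text
time_s: 45.12
tool_pos: [0.5576, -0.0786, 0.0492]
tool_rot: [0.997, -0.083, -0.0, -0.0]
force: [0.2, 0.3, -2.1]
finger_gap: 0.54
gripper_force: 61.5
```

Call:
play_rows --series '[[[0, 0, 0.1, 0, 0.4], [0, 0, 0.2, 0, 0.4], [0, 0, 0.28, 0, 0.4], [0, 0, 0.33, 0, 0.4], [0, 0, 0.35, 0, 0.4], [0, 0, 0.35, 0, 0.4]]]'

```text
time_s: 45.62
tool_pos: [0.5573, -0.0794, 0.0204]
tool_rot: [0.997, -0.083, -0.0, 0.0]
force: [-0.2, -0.4, -1.1]
finger_gap: 0.545
gripper_force: 61.5
```

Call:
play_rows --series '[[[0, 0.01, 0.015, 0, 0.4], [0, 0.02, 0.025, 0, 0.4], [0, 0.02, 0.025, 0, 0.4]]]'

```text
time_s: 45.87
tool_pos: [0.5574, -0.0814, 0.019]
tool_rot: [0.997, -0.083, 0.0, 0.0]
force: [0.2, 0.0, -2.6]
finger_gap: 0.544
gripper_force: 61.5
```

Call:
play_rows --series '[[[0, 0, 0, 0, 0.65], [0, 0, 0, 0, 0.7], [0, 0, 0, 0, 0.75], [0, 0, -0.3, 0, 0.75], [0, 0, -0.6, 0, 0.75], [0, 0, -1, 0, 0.75], [0, 0, -1, 0, 0.75]]]' --squeeze 60

```text
time_s: 46.45
tool_pos: [0.5613, -0.0813, 0.1045]
tool_rot: [0.996, -0.083, 0.005, -0.0]
force: [1.4, -0.5, 1.4]
finger_gap: 0.75
gripper_force: 0.0
```

Call:
play_rows --series '[[[0, 0, -0.4, -0.08, 0.3], [0, 0, -0.75, -0.16, 0], [0, 0, -0.75, -0.24, 0], [0, 0, -0.75, -0.272, 0], [0, 0, -0.75, -0.272, 0], [0, 0, -0.75, -0.272, 0]]]'

```text
time_s: 46.95
tool_pos: [0.5573, -0.0811, 0.159]
tool_rot: [0.992, 0.129, 0.0, -0.0]
force: [0.3, 0.3, 0.2]
finger_gap: -0.005
gripper_force: 0.0
```

```bash
python3 - <<'E'
from h import *
B=np.array([.5236,.2197,.2604])
p=body(B,[(.1,.062,0)])[0]; plan(p[0],p[1],.055,B[2])
E
```

```text
t 46.95 pos [ 0.5573 -0.0811  0.159 ] head 0.2582 shift [ 1.801 -4.521  1.3  ] turn -0.001 F [0.3 0.3 0.2] gap -0.005 q [ 0.17  0.38 -0.17  1.89  0.08  0.88 -1.35]
```

Call:
play_rows --series '[[[0.36, -0.9, 0, 0, 0], [0.36, -0.9, 0, 0, 0], [0.36, -0.9, 0, 0, 0]]]'

```text
time_s: 47.2
tool_pos: [0.5672, 0.0051, 0.1588]
tool_rot: [0.991, 0.134, 0.001, -0.002]
force: [0.6, 1.4, 0.1]
finger_gap: -0.001
gripper_force: 0.0
```

Call:
play_rows --series '[[[0.36, -0.9, 0, 0, 0], [0.36, -0.9, 0, 0, 0], [0.36, -0.9, 0, 0, 0]]]'

```text
time_s: 47.45
tool_pos: [0.576, 0.0826, 0.1589]
tool_rot: [0.991, 0.134, 0.001, -0.003]
force: [-0.5, 1.3, 0.1]
finger_gap: -0.001
gripper_force: 0.0
```

Call:
play_rows --series '[[[0.36, -0.9, 0, 0, 0], [0.36, -0.9, 0, 0, 0], [0.36, -0.9, 0, 0, 0]]]'

```text
time_s: 47.7
tool_pos: [0.5846, 0.1597, 0.1589]
tool_rot: [0.991, 0.134, 0.001, -0.003]
force: [0.3, 1.8, 0.2]
finger_gap: 0.002
gripper_force: 0.0
```

Call:
play_rows --series '[[[0.36, -0.9, 0, 0, 0], [0.36, -0.9, 0, 0, 0], [0.36, -0.9, 0, 0, 0]]]'

```text
time_s: 47.95
tool_pos: [0.5932, 0.2367, 0.1588]
tool_rot: [0.991, 0.134, 0.0, -0.003]
force: [-1.0, 0.8, 1.3]
finger_gap: 0.002
gripper_force: 0.0
```

Call:
play_rows --series '[[[0.36, -0.9, 0, 0, 0], [0.36, -0.9, 0, 0, 0], [0.36, -0.9, 0.4, 0, 0], [0.36, -0.9, 0.6, 0, 0], [0.36, -0.9, 0.6, 0, 0], [0.36, -0.9, 0.6, 0, 0]]]'

```text
time_s: 48.45
tool_pos: [0.6032, 0.3029, 0.1097]
tool_rot: [0.992, 0.13, -0.001, 0.001]
force: [0.1, -0.1, 0.4]
finger_gap: -0.003
gripper_force: 0.0
```

```bash
python3 - <<'E'
from tr import *
B=np.array([.5236,.2197,.2604])
p=body(B,[(.1,.062,0)])[0]; plan(p[0],p[1],.055,B[2])
c=r.read_camera('top'); print(trayfit(c,[.598,-.088,-.17]))
E
```

```text
t 48.45 pos [0.6032 0.3029 0.1097] head 0.2597 shift [ 0.023 -0.026  0.684] turn -0.0 F [ 0.1 -0.1  0.4] gap -0.003 q [-0.4   0.61 -0.23  1.64  0.16  0.91 -2.  ]
(array([ 0.59724221, -0.08906258, -0.16306994]), np.float64(-0.9838709677419355))
```

Call:
play_rows --series '[[[0.02, -0.025, 0.3, 0, 0], [0.02, -0.025, 0.6, 0, 0], [0.02, -0.025, 0.7, 0, 0], [0.02, -0.025, 0.7, 0, 0], [0.02, -0.025, 0.7, 0, 0]]]'

```text
time_s: 48.92
tool_pos: [0.6056, 0.3061, 0.0561]
tool_rot: [0.992, 0.129, 0.001, -0.0]
force: [1.0, 0.7, 1.1]
finger_gap: -0.001
gripper_force: 0.0
```

Call:
play_rows --series '[[[-0.12, 0, 0, 0, 0], [-0.2, 0, 0, 0, 0], [-0.26, 0, 0, 0, 0], [-0.32, 0, 0, 0, 0], [-0.38, 0, 0, 0, 0], [-0.44, 0, 0, 0, 0], [-0.5, 0, 0, 0, 0], [-0.56, 0, 0, 0, 0], [-0.62, 0, 0, 0, 0], [-0.68, 0, 0, 0, 0], [-0.72, 0, 0, 0, 0]]]'

```text
time_s: 49.83
tool_pos: [0.5487, 0.2913, 0.0549]
tool_rot: [0.992, 0.13, -0.0, -0.0]
force: [0.6, 0.1, 1.7]
finger_gap: -0.003
gripper_force: 0.9
```

```bash
python3 - <<'E'
from h import *
B=np.array([.5236,.2197,.2604])
p=body(B,[(-.006,.062,0)])[0]; plan(p[0],p[1],.055,B[2])
E
```

```text
t 49.83 pos [0.5487 0.2913 0.0549] head 0.2606 shift [-0.608  0.009 -0.001] turn 0.0 F [0.6 0.1 1.7] gap -0.003 q [-0.42  0.61 -0.22  1.81  0.19  0.75 -2.05]
```

Call:
play_rows --series '[[[-0.06, 0, 0, 0, 0], [-0.12, 0, 0, 0, 0], [-0.18, 0, 0, 0, 0], [-0.24, 0, 0, 0, 0], [-0.3, 0, 0, 0, 0], [-0.36, 0, 0, 0, 0], [-0.42, 0, 0, 0, 0], [-0.48, 0, 0, 0, 0], [-0.53, 0, 0, 0, 0], [-0.57, 0, 0, 0, 0], [-0.6, 0, 0, 0, 0], [-0.6, 0, 0, 0, 0], [-0.6, 0, 0, 0, 0]]]'

```text
time_s: 50.92
tool_pos: [0.5022, 0.2788, 0.0546]
tool_rot: [0.992, 0.13, -0.001, 0.0]
force: [0.8, -0.5, -0.5]
finger_gap: 0.002
gripper_force: 0.0
```

Call:
play_rows --series '[[[0.05, 0, 0, 0, 0], [0.1, 0, -0.3, 0, 0], [0.1, 0, -0.8, 0, 0], [0.1, 0, -0.9, 0, 0], [0.1, 0, -0.9, 0, 0]]]'

```text
time_s: 51.33
tool_pos: [0.5128, 0.2825, 0.1302]
tool_rot: [0.992, 0.13, 0.003, -0.001]
force: [-0.6, -0.2, -0.3]
finger_gap: -0.001
gripper_force: 0.0
```

Call:
play_rows --series '[[[-0.3, 0, 0, 0, 0.75], [-0.6, 0, 0, 0, 0.75], [-0.9, 0, 0, 0, 0.75], [-0.9, 0, 0, 0, 0.75]]]'

```text
time_s: 51.67
tool_pos: [0.4359, 0.2607, 0.1253]
tool_rot: [0.991, 0.131, -0.003, 0.001]
force: [-1.2, -0.4, -0.9]
finger_gap: 0.561
gripper_force: 0.0
```

Call:
play_rows --series '[[[-0.3, 0, 0, 0, 0.75], [-0.58, 0, 0, 0, 0.75], [-0.58, 0, 0.1, 0, 0.75], [-0.58, 0, 0.3, 0, 0.75], [-0.58, 0, 0.4, 0, 0.75], [-0.58, 0, 0.4, 0, 0.75]]]'

```text
time_s: 52.17
tool_pos: [0.3954, 0.2498, 0.0928]
tool_rot: [0.992, 0.13, -0.002, 0.001]
force: [-0.2, 0.1, -0.3]
finger_gap: 0.755
gripper_force: 0.0
```

```bash
python3 - <<'E'
from h import *
B=np.array([.5236,.2197,.2604])
p=body(B,[(-.115,.062,0)])[0]; plan(p[0],p[1],.0468,B[2])
E
```

```text
t 52.17 pos [0.3954 0.2498 0.0928] head 0.2604 shift [0.016 0.001 0.575] turn 0.0 F [-0.2  0.1 -0.3] gap 0.755 q [-0.46  0.36 -0.28  2.14  0.15  0.67 -2.15]
```

Call:
play_rows --series '[[[0.016, 0, 0.25, 0, 0.75], [0.016, 0, 0.5, 0, 0.75], [0.016, 0, 0.58, 0, 0.75], [0.016, 0, 0.58, 0, 0.75], [0.016, 0, 0.58, 0, 0.75], [0.016, 0, 0.58, 0, 0.4], [0.016, 0, 0.58, 0, 0.4], [0.016, 0, 0.58, 0, 0.4], [0.016, 0, 0.58, 0, 0.4], [0.016, 0, 0.58, 0, 0.4], [0.016, 0, 0.58, 0, 0.4], [0.016, 0, 0.58, 0, 0.4]]]' --squeeze 60

```text
time_s: 53.17
tool_pos: [0.3981, 0.2517, 0.0498]
tool_rot: [0.992, 0.13, 0.001, -0.001]
force: [-1.7, -0.7, 6.3]
finger_gap: 0.543
gripper_force: 60.2
```

Call:
play_rows --series '[[[0, 0, -0.1, 0, 0.4], [0, 0, -0.25, 0, 0.4], [0, 0, -0.5, 0, 0.4], [0, 0, -0.75, 0, 0.4], [0, 0, -1, 0, 0.4], [0, 0, -1, 0, 0.4]]]'

```text
time_s: 53.67
tool_pos: [0.3992, 0.2522, 0.1324]
tool_rot: [0.992, 0.13, 0.003, -0.001]
force: [-0.4, 0.5, -1.9]
finger_gap: 0.539
gripper_force: 61.5
```

Call:
play_rows --series '[[[0, 0, 0, 0.07, 0.4], [0, 0, 0, 0.14, 0.4], [0, 0, 0, 0.21, 0.4], [0, 0, 0, 0.272, 0.4], [0, 0, 0, 0.272, 0.4], [0, 0, 0, 0.272, 0.4]]]'

```text
time_s: 54.17
tool_pos: [0.397, 0.2507, 0.1283]
tool_rot: [0.997, -0.082, -0.0, 0.0]
force: [0.0, 0.9, -2.2]
finger_gap: 0.548
gripper_force: 61.4
```

```bash
python3 - <<'E'
from tr import *
c=r.read_camera('top'); print(trayfit(c,[.598,-.088,-.17]))
T=[.598,-.0885,-.168]; p=body(T,[(-.041,0,0)])[0]; plan(p[0],p[1],.03,T[2])
E
```

```text
(array([ 0.59806595, -0.08921372, -0.16484193]), np.float64(-0.9719130895601484))
t 54.22 pos [0.3971 0.2508 0.1283] head -0.1636 shift [2.656 3.773 1.23 ] turn 0.003 F [-0.6  0.  -2.7] gap 0.539 q [-0.52  0.29 -0.21  2.12  0.09  0.74 -2.52]
```

Call:
play_rows --series '[[[0.13, 0.19, 0, 0.003, 0.4], [0.3, 0.43, 0, 0.003, 0.4], [0.5, 0.7, 0, 0.003, 0.4], [0.665, 0.945, 0, 0.003, 0.4]]]'

```text
time_s: 54.55
tool_pos: [0.4378, 0.1664, 0.1284]
tool_rot: [0.996, -0.084, 0.0, 0.0]
force: [-0.1, 0.7, -1.9]
finger_gap: 0.537
gripper_force: 61.5
```

Call:
play_rows --series '[[[0.17, 0.24, 0, 0, 0.4], [0.33, 0.47, 0, 0, 0.4], [0.5, 0.71, 0, 0, 0.4], [0.665, 0.945, 0, 0, 0.4]]]'

```text
time_s: 54.88
tool_pos: [0.477, 0.0828, 0.1284]
tool_rot: [0.996, -0.084, -0.0, 0.0]
force: [0.2, -0.4, -1.2]
finger_gap: 0.542
gripper_force: 61.5
```

Call:
play_rows --series '[[[0.17, 0.24, 0, 0, 0.4], [0.33, 0.47, 0, 0, 0.4], [0.5, 0.71, 0, 0, 0.4], [0.665, 0.945, 0, 0, 0.4]]]'

```text
time_s: 55.22
tool_pos: [0.5165, -0.0008, 0.1284]
tool_rot: [0.996, -0.084, -0.0, 0.0]
force: [0.7, -0.3, -2.5]
finger_gap: 0.54
gripper_force: 61.5
```

Call:
play_rows --series '[[[0.17, 0.24, 0, 0, 0.4], [0.33, 0.47, 0, 0, 0.4], [0.5, 0.71, 0, 0, 0.4], [0.665, 0.945, 0, 0, 0.4], [0.665, 0.945, 0, 0, 0.4], [0.665, 0.945, 0, 0, 0.4]]]'

```text
time_s: 55.72
tool_pos: [0.5558, -0.0847, 0.1282]
tool_rot: [0.996, -0.086, -0.0, 0.0]
force: [-0.3, 0.8, -2.4]
finger_gap: 0.542
gripper_force: 61.5
```

```bash
python3 - <<'E'
from h import *
T=[.598,-.0885,-.168]; p=body(T,[(-.041,0,0)])[0]; plan(p[0],p[1],.03,T[2])
E
```

```text
t 55.72 pos [ 0.5558 -0.0847  0.1282] head -0.1725 shift [ 0.016 -0.042  1.227] turn -0.003 F [-0.3  0.8 -2.4] gap 0.542 q [ 0.08  0.42 -0.05  1.92  0.03  0.81 -1.73]
```

Call:
play_rows --series '[[[0.015, -0.04, 0.3, -0.003, 0.4], [0.015, -0.04, 0.6, -0.003, 0.4], [0.015, -0.04, 0.9, -0.003, 0.4], [0.015, -0.04, 1, -0.003, 0.4], [0.015, -0.04, 1, -0.003, 0.4], [0.015, -0.04, 1, -0.003, 0.4]]]'

```text
time_s: 56.22
tool_pos: [0.5575, -0.0795, 0.0488]
tool_rot: [0.997, -0.083, -0.0, -0.0]
force: [0.5, -0.6, -2.5]
finger_gap: 0.541
gripper_force: 61.8
```

Call:
play_rows --series '[[[0, 0, 0.08, 0, 0.4], [0, 0, 0.16, 0, 0.4], [0, 0, 0.2, 0, 0.4], [0, 0, 0.22, 0, 0.4], [0, 0, 0.22, 0, 0.4], [0, 0, 0.22, 0, 0.4]]]'

```text
time_s: 56.72
tool_pos: [0.5576, -0.0802, 0.031]
tool_rot: [0.997, -0.083, 0.0, 0.0]
force: [0.4, 0.4, -2.1]
finger_gap: 0.541
gripper_force: 61.8
```

Call:
play_rows --series '[[[0, 0.01, 0.012, 0, 0.4], [0, 0.015, 0.012, 0, 0.4], [0, 0.015, 0.012, 0, 0.65], [0, 0.015, 0.012, 0, 0.7], [0, 0.015, 0.012, 0, 0.75], [0, 0.015, 0.012, 0, 0.75], [0, 0.015, -0.3, 0, 0.75], [0, 0.015, -0.6, 0, 0.75], [0, 0.015, -1, 0, 0.75], [0, 0.015, -1, 0, 0.75]]]' --squeeze 60

```text
time_s: 57.55
tool_pos: [0.5611, -0.0817, 0.1165]
tool_rot: [0.996, -0.083, 0.005, -0.0]
force: [1.2, 0.2, 0.6]
finger_gap: 0.755
gripper_force: 0.0
```

Call:
play_rows --series '[[[0, -0.3, -0.5, 0, 0.75], [0, -0.6, -1, 0, 0.75], [0, -1, -1, 0, 0.75], [0, -1, -1, 0, 0.75]]]'

```text
time_s: 57.88
tool_pos: [0.574, 0.0062, 0.195]
tool_rot: [0.997, -0.079, 0.004, -0.003]
force: [0.1, 1.5, -0.6]
finger_gap: 0.748
gripper_force: 0.0
```

Call:
play_rows --series '[[[0, -0.5, 0, 0, 0.75], [0, -1, 0, 0, 0.75], [0, -1, 0, 0, 0.75], [0, -1, 0, 0, 0.75]]]'

```text
time_s: 58.22
tool_pos: [0.5838, 0.0801, 0.1906]
tool_rot: [0.997, -0.08, -0.0, -0.001]
force: [-1.4, -0.6, -0.5]
finger_gap: 0.75
gripper_force: 0.0
```

Call:
play_rows --series '[[[0, -0.5, 0, 0, 0.75], [0, -1, 0, 0, 0.75], [0, -1, 0, 0, 0.75], [0, -1, 0, 0, 0.75]]]'

```text
time_s: 58.55
tool_pos: [0.5969, 0.1574, 0.1904]
tool_rot: [0.997, -0.081, -0.0, -0.0]
force: [-0.1, -1.3, 0.4]
finger_gap: 0.752
gripper_force: 0.0
```

```bash
python3 - <<'E'
from tr import *
c=r.read_camera('top'); a=r.read_camera('scene'); print(trayfit(c,[.598,-.088,-.17]))
cv2.imwrite('pics/fin.png',np.vstack([np.hstack([crop(c,215,120,80,80,5),crop(a,215,160,80,80,5)]),cv2.resize(a['color'],(800,600))[80:280]]))
E
```

```text
(array([ 0.59731525, -0.08907428, -0.163512  ]), np.float64(-0.9770911028236547))
```

View pics/fin.png

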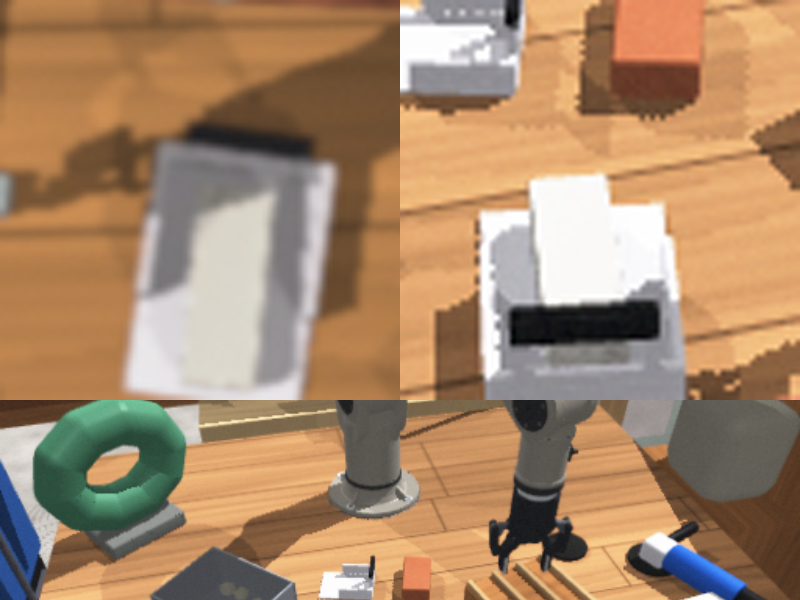

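The final picture shows the slabs in one neat stack between the walls (top view, crop ~(230,290)) and the tray flat. One numeric check of the stack's position, then hand in.

```bash
python3 - <<'E'
from h import *
c=r.read_camera('top'); w=ray(c,[(259,196.8),(262,158)],.041); T=np.array([.5975,-.089,-.165]); a=T[2]
l=(w[:,:2]-T[:2])@np.array([[np.cos(a),-np.sin(a)],[np.sin(a),np.cos(a)]]); m=l.mean(0); print(l.round(4),m)
if -.025<m[0]<.01 and abs(m[1])<.02: print(r.hand_in())
E
```

```text
[[-0.0741 -0.0051]
 [ 0.0534  0.0029]] [-0.01035954 -0.00112996]
the job is handed in; nothing more can be done
None
```

I handed the job in at about 59 s of the 210 s, and no verdict came back: the three offcuts are in the bin, and the tray is back on the bench with all three slabs in one lengthwise stack. In the last check the top slab sat about 10 mm towards the tray's open end and 1 mm off its centre line.

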